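# Push a freshly painted tile over the lip of the carrier board and close up the row

### The job

Without touching the wet painted faces, push the loose flower tile by its edge up the bevel and over the lip of the carrier board, until it lies flat in the bed, pressed fully home against the back strip. Then push it sideways against the tile already laid and press the row up tight, so that both tiles end snug and square against the side strip with no gaps left. Press home with a steady 9 N or so each time but gently, as the raw edges chip at 12 N, and leave the other things on the bench where they are.

Things in the scene. Friction and masses are not known exactly. Their poses are not given: they have to be found in the camera images.
- board: Carrier board of plywood and beech, 176 x 368 mm, fixed. Origin: at bench-top height under the middle of the bed. +x is the loading direction (bevel to back strip), z up; the side strip is at the -y end, a like strip at the +y end. The bed, a flat floor for three tiles in a row along y, is 6 mm above the bench and spans x -57 to +57, y -168 to +168 mm.
- lip (a point): Point on the lip, mid-length (x -60 mm of the board). The lip runs along the board's whole loading edge; its flat top is 10 mm above the bench, from x -63 to -57 mm, with an upright 4 mm drop into the bed.
- bevel_foot (a point): Point at mid-length of the foot of the bevel, at bench height (x -103 mm of the board). The bevel is the shallow ramp, as wide as the board, that rises evenly from here to the lip, 10 mm over 40 mm.
- back_strip: Beech strip at the far edge of the bed, 16 x 368 mm, 18 mm high above the bench. Part of the board, fixed. Its face towards the bed is the plane x +57 mm of the board; origin in the middle of its length and width, at bench height, axes as the board's.
- side_strip: Beech strip at the board's -y end, 130 x 16 mm, 18 mm high above the bench. Part of the board, fixed. Its face towards the bed is the plane y -168 mm of the board; origin in the middle of its length and width, at bench height, axes as the board's.
- tile: Loose tile with a blue flower, 108 x 108 x 12 mm, about 0.23 kg, too wide to grip, starting flat on the bench before the bevel. Friction on bench and board 0.24 to 0.4: sliding it takes about 1 N, a row of two 1 to 3 N. Origin: middle of its underside, z up through the painted face; x within 0.3 rad of the board's x, so its -x side is the rear edge to push. Home: origin at x +3 mm of the board, 6 mm above the bench; in the closed row y -6 mm.
- tile_face: The wet painted face of that tile, 100 x 100 mm, 0.5 mm proud of the tile's top and 4 mm in from its edges. Part of the tile; same origin and axes. Not to be touched.
- laid_tile: The tile with a blue ship that already lies loose in the bed next to the side strip, same size, weight and origin as the other tile. It starts 4 to 10 mm away from the side strip and slides when it is pushed; snug, its origin is at y -114 mm of the board.
- laid_tile_face: The wet painted face of the laid tile, as on the other tile. Part of it; same origin and axes. Not to be touched.
- rinse_bowl: Bystander, leave alone. Origin: middle of its underside. Fluted white rinsing bowl with a blue rim, 132 mm across, 60 mm high, empty.
- pigment_jar: Bystander, leave alone. Origin: middle of its underside. Small glass jar with a blue label and a white cap, 56 mm across, 66 mm high.
- brush_pot: Bystander, leave alone. Origin: middle of its underside. White pot with a blue band, 72 mm across, 85 mm high, with brushes standing in it up to about 180 mm.
- paint_saucer: Bystander, leave alone. Origin: middle of its underside. White saucer, 110 mm across, 16 mm high.
- blank_tiles: Bystander, leave alone. Origin: middle of its underside. Pile of three unpainted buff tiles, about 112 mm square, 36 mm high.
- brush: Bystander, leave alone. Origin: middle of its underside. Paint brush lying on the bench, 210 mm long along its x, 8 mm thick.
- palette_knife: Bystander, leave alone. Origin: middle of its underside. Palette knife lying on the bench, 210 mm long along its x, 14 mm high at the handle.
There are look-alikes about, which are no part of the job. What is shaped like the tile but green, orange or red is not meant.

How it is judged:
By the outcome, as a careful person would: the job done as asked, in the order asked, and still so for the second after the job is handed in, with the robot touching nothing.
It also fails if it takes over 72 s, if anything falls off the work surface, if the arm or the gripper's body presses on something with over 40 N, if the wrist force passes 120 N, or if a joint passes its speed limit or range.

### The arm

A 7-joint arm with a two-finger parallel gripper is mounted at the origin on the work surface. World frame = base frame: x ahead of the robot, y to its left, z up, the work surface at z = 0. Lengths are in m, angles in rad, forces in N, time in s.
With the tool pointing down it reaches from about 0.4 to 0.85 m from the base axis. Payload 4.5 kg.
Tool frame: the origin (TCP) lies on the mounting face of the last link; the fingertips stand 166 mm ahead of it and the grasp point (between the pads) lies 147 mm ahead of it; y points along the fingers, z is the direction in which the jaws open and shut, and the axes are right-handed (so a half turn about y gives the same grasp; the last joint's range is limited). The gripper opens to 88 mm and grips with 3 to 60 N. Pads are 18 mm wide; open, the fingers measure 123 mm over their backs; the gripper's body (75 mm by 187 mm) begins 45 mm behind the grasp point.
Start: joints at [1.191, 0.689, -0.195, 1.565, 0.157, 0.902, -0.215], TCP at [0.251, -0.572, 0.405] pointing down, gripper open.
Joint ranges: [-3.01, 3.01], [-0.46, 2.08], [-1.47, 1.51], [0.13, 2.56], [-1, 4.14], [0.04, 2.09], [-2.66, 2.66]. Speed limits (rad/s): [2.57, 2.57, 3.14, 3.14, 3.14, 3.14, 3.14].

### API

Orientations are given as a unit quaternion [x, y, z, w].
In Python, from plant import r gives the robot as it stands.
- The arm moves only by the tool arm_command, never from a script. Its argument "deltas" is a list of rows, each an object of numbers: "dx", "dy", "dz": the shift along the tool's x, y, z each as a share of 1000 mm, from -1 to 1; "wx", "wy", "wz": the turn, a rotation vector about the tool's x, y, z each as a share of 45 degrees, from -1 to 1. In form: [{"dx": .., "dy": .., "dz": .., "wx": .., "wy": .., "wz": ..}, ...]. A call has exactly 5 rows; each row is the pose to reach, as a shift and turn from the pose commanded when the call began, along the tool's axes at that moment; what a row does not reach only later rows make up. A row lasts 1/10 s, in which the tool goes at most 50 mm and 8.59 degrees, less where a joint would pass 70% of its speed; a pose out of reach is approached as far as the arm can. A call with a number of a shift or a turn outside -1 to 1 is refused whole. A call with a gripper value outside its range is refused whole. "claw" is the opening, from -1 (shut) to 1 (fully open), set as the call begins (left out, the last holds). The fingers move at their own pace and stop on an object; "grip_force" is the grip in N (left out, the last holds). Time passes only in rows, so rows that repeat a pose let the fingers close, or fill a call up. It gives the time, the measured TCP pose, the force and the opening at its end, in the units of the state.
- r.get_state(): the state, without advancing time (a new reading comes with each control period).
- r.snapshot(name): name is "scene" or "side" or "wrist"; returns the picture (480x640x3 uint8, red, green, blue); there is no depth.
- r.get_calibration(name): a dict with "vertical_fov" (degrees; the focal length in pixels is half the picture's height over the tangent of half this angle, whatever the lens; pixels are square), "cx", "cy" (the principal point, pixels), "R" (3x3) and "t" (3): a world point X has camera coordinates R X + t. Camera axes: x right, y down, z forward; pixel columns grow to the right and rows downward; lengths in m; the calibration is good to about 2 mm. The wrist camera is an equidistant fisheye: a pixel r from the principal point sees the ray r / f radians off the axis. A picture is of the moment at which its call begins: read the wrist's pose just before it. get_calibration takes no time and is no camera call; for the wrist camera it gives the pose at the moment of the call.
- r.finish_job(): hands the job in, once; it reports no verdict.
The state is a dict: "clock": time; "q": joint angles; "qd": joint speeds; "joint_torque": joint torques, N m; "tool_pos": TCP position; "eef_rot": TCP orientation; "contact_force": force on the tool from outside, world axes, zero at the start; "moment": the same for the moment, N m; "opening": opening from 0.0 (shut) to 1.0 (fully open).
Only numpy, scipy, OpenCV 4.12 (cv2) and the standard library are available. Lean on these libraries where they do the work, as an engineer would, in place of code of your own. Each camera call takes 0.05 s, during which the arm holds its last target.

## Working session

There is one attempt and no reset: what is moved stays moved. The work goes in short steps, Python scripts to look and compute and a tool call to move; the robot and the scene stay as the last step left them, time stands still between calls to the robot, and variables do not carry over. Pictures are saved under pics/ and viewed, and the job is handed in when it is done.

Besides the shell and the picture viewer there is one more tool, called after "Call:" by a JSON object that holds its "op" and its "data", one argument or row to a line. arm_command: Moves the arm, as the interface text tells. Shift numbers are shares of 1000 mm and turn numbers shares of 45 degrees, none past 1 either way. Its arguments: {"type":"object","properties":{"deltas":{"type":"array","items":{"type":"object","properties":{"dx":{"type":"number","minimum":-1,"maximum":1},"dy":{"type":"number","minimum":-1,"maximum":1},"dz":{"type":"number","minimum":-1,"maximum":1},"wx":{"type":"number","minimum":-1,"maximum":1},"wy":{"type":"number","minimum":-1,"maximum":1},"wz":{"type":"number","minimum":-1,"maximum":1}}}},"claw":{"type":"number"},"grip_force":{"type":"number"}},"required":["deltas"]}

```bash
ls -la; mkdir -p pics; python3 - <<'E'
from plant import r
import cv2
s=r.get_state(); print({k:(v if not hasattr(v,'round') else v) for k,v in s.items()})
for n in ["scene","side","wrist"]:
    c=r.get_calibration(n); print(n,c)
    im=r.snapshot(n); cv2.imwrite(f"pics/{n}0.png",im[:,:,::-1])
E
```

```text
total 12
drwxr-xr-x  3 agent agent 4096 Dec  6 05:31 .
drwxr-xr-x 23 root  root  4096 Dec  6 05:31 ..
drwxr-xr-x  2 agent agent 4096 Dec  6 05:31 pics
{'clock': 0.0, 'q': array([ 1.1908356 ,  0.68998084, -0.19452108,  1.56630527,  0.15724755,
        0.90251819, -0.21511641]), 'qd': array([-0.00040148,  0.0006879 ,  0.00146723, -0.00072055,  0.00146753,
       -0.00179873,  0.00045537]), 'joint_torque': array([ 3.15486568e-04, -5.27562189e+01, -1.26658145e+00, -1.53428864e+01,
       -5.25982899e-02,  6.58830293e-03,  2.05284255e-04]), 'tool_pos': array([ 0.25113927, -0.5719741 ,  0.40392222]), 'eef_rot': array([-0.14542095,  0.69265044, -0.69140128,  0.14509444]), 'contact_force': array([ 0.99464019,  0.27931733, -0.17308076]), 'moment': array([-0.03920142, -0.01565505, -0.07307624]), 'opening': 1.001145587446731}
scene {'vertical_fov': 56.659488347346645, 'cx': 324.70509595159365, 'cy': 242.44489290207224, 'R': array([[-0.8634045 ,  0.50437667, -0.01169813],
       [ 0.42600201,  0.71642657, -0.5524991 ],
       [-0.2702868 , -0.48201363, -0.8334314 ]]), 't': array([ 0.45519982, -0.15112738,  1.2418213 ])}
side {'vertical_fov': 42.16324425696036, 'cx': 316.5840787595155, 'cy': 222.19247322081569, 'R': array([[-0.67876004, -0.73402162,  0.02229508],
       [-0.51428998,  0.45346114, -0.72792775],
       [ 0.52420475, -0.50555441, -0.68529127]]), 't': array([0.31926165, 0.33123831, 1.33583498])}
wrist {'vertical_fov': 65.70646984690485, 'cx': 314.4449028667136, 'cy': 238.0802814724093, 'R': array([[ 0.40132586, -0.91593299, -0.00207689],
       [-0.87120924, -0.38242762,  0.30780444],
       [-0.2827225 , -0.12172048, -0.95144738]]), 't': array([-0.6238788 , -0.04228421,  0.39216876])}
```

View pics/scene0.png

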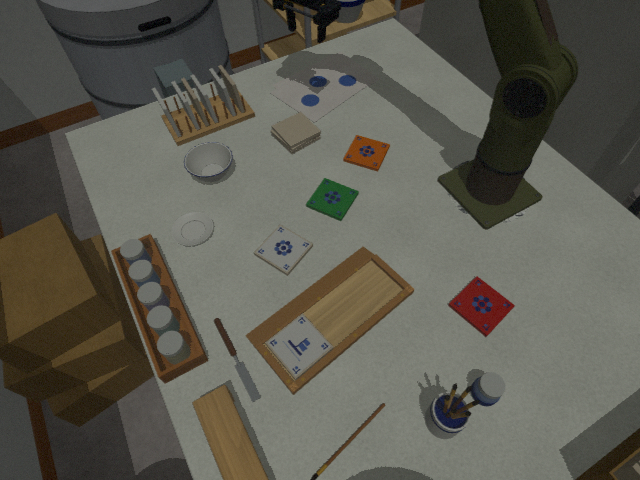

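View pics/side0.png

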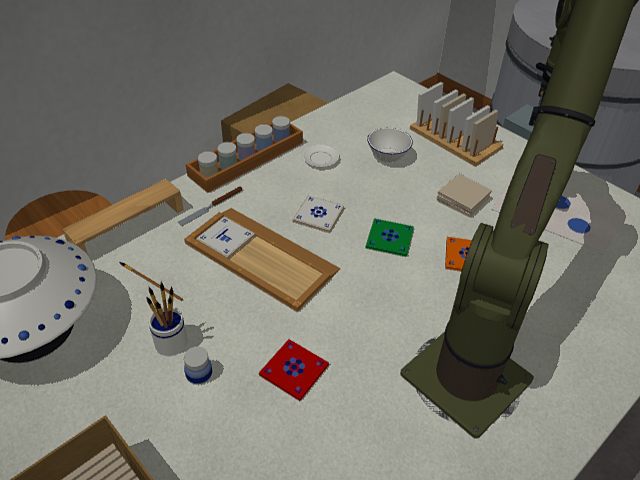

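View pics/wrist0.png

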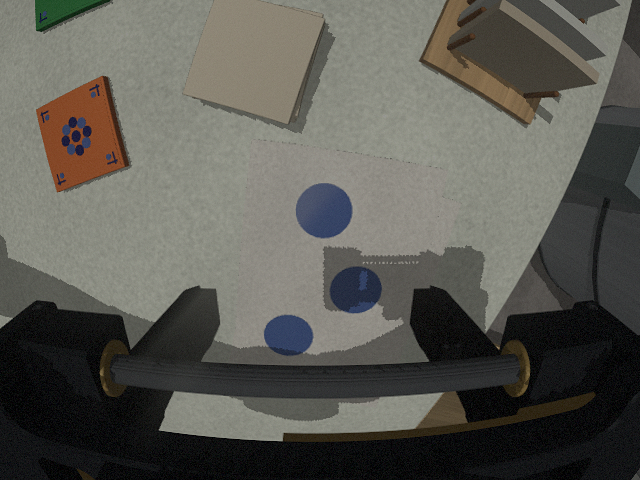

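The scene view shows the flower tile at about (283,249), the ship tile at (298,346) and the board with corners near (248,332), (365,248), (413,290) and (296,388). I'll zoom in on the corners.

```bash
python3 - <<'E'
import cv2
a=cv2.imread('pics/scene0.png'); cv2.imwrite('pics/c1.png',cv2.resize(a[215:400,235:425],None,fx=3.15,fy=3.15,interpolation=cv2.INTER_CUBIC))
a=cv2.imread('pics/side0.png'); cv2.imwrite('pics/c2.png',cv2.resize(a[180:315,175:350],None,fx=4,fy=4,interpolation=cv2.INTER_CUBIC))
E
```

```text
(no output)
```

View pics/c1.png

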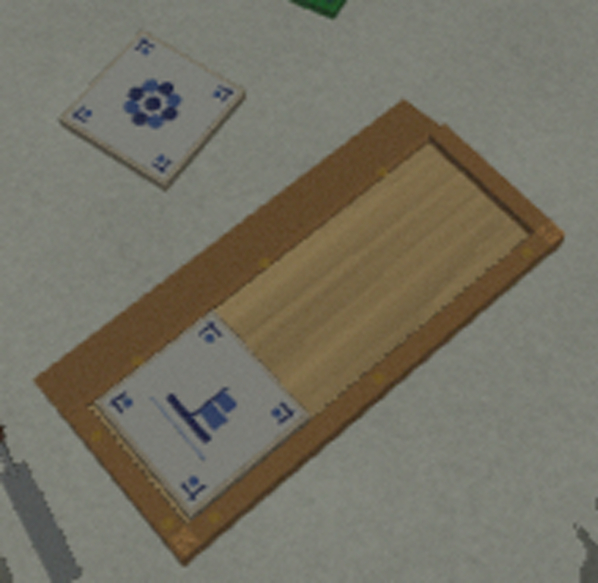

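View pics/c2.png

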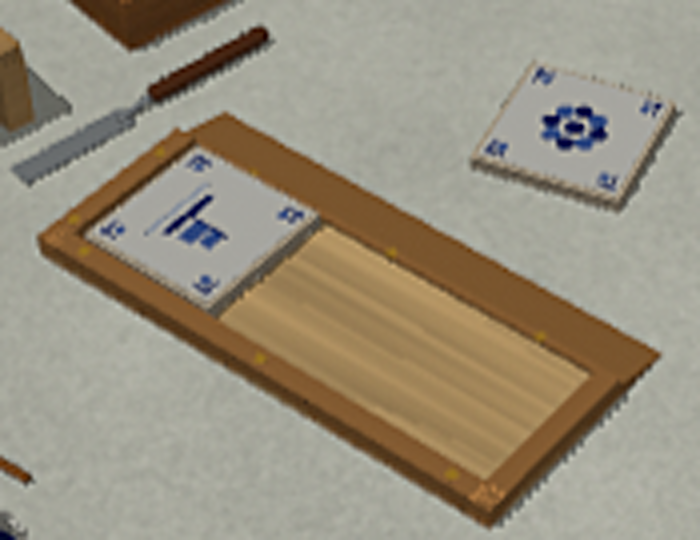

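```bash
cat > h.py <<'E'
import numpy as np, cv2
from scipy.optimize import least_squares
from scipy.spatial.transform import Rotation as Ro
def ray(c,uv,fish=False):
    f=240/np.tan(np.radians(c['vertical_fov'])/2)
    d=np.array([(uv[0]-c['cx'])/f,(uv[1]-c['cy'])/f])
    if fish:
        th=np.linalg.norm(d); d=d/max(th,1e-9); v=np.array([*(d*np.sin(th)),np.cos(th)])
    else: v=np.array([*d,1])
    R=np.array(c['R']);t=np.array(c['t'])
    return -R.T@t, R.T@v
def onplane(c,uv,z,fish=False):
    o,v=ray(c,uv,fish); return (o+v*(z-o[2])/v[2])
def proj(c,X,fish=False):
    f=240/np.tan(np.radians(c['vertical_fov'])/2)
    p=np.array(c['R'])@X+np.array(c['t'])
    if fish:
        n=np.hypot(p[0],p[1]); th=np.arctan2(n,p[2]); return np.array([c['cx'],c['cy']])+f*th*p[:2]/n
    return np.array([c['cx'],c['cy']])+f*p[:2]/p[2]
def fit(src,dst):
    # rigid 2D: dst = R(a) src + t
    src=np.array(src,float);dst=np.array(dst,float)
    f=lambda p:((src@np.array([[np.cos(p[2]),np.sin(p[2])],[-np.sin(p[2]),np.cos(p[2])]])+p[:2])-dst).ravel()
    best=min((least_squares(f,[*dst.mean(0),a]) for a in (0,1.5,3,-1.5)),key=lambda s:s.cost)
    return best.x,f(best.x).reshape(-1,2)
E
cat > m1.py <<'E'
from plant import r
from h import *
cs=r.get_calibration('scene');cd=r.get_calibration('side')
S=lambda x,y:(235+(x+.5)/3.15-.5,215+(y+.5)/3.15-.5)
D=lambda x,y:(175+(x+.5)/4-.5,180+(y+.5)/4-.5)
B=dict(scene=[((-103,-184),S(36,381),0),((-103,184),S(405,99),0),((73,184),S(563,237),18),((73,-184),S(185,553),18)],
 side=[((-103,-184),D(224,113),0),((-103,184),D(661,354),0),((73,184),D(490,514),18),((73,-184),D(40,239),18)])
T=dict(scene=[((54,-54),S(165,184),12),((54,54),S(246,93),12),((-54,54),S(143,31),12),((-54,-54),S(60,120),12)],
 side=[((54,-54),D(472,160),12),((54,54),D(620,205),12),((-54,54),D(680,108),12),((-54,-54),D(534,62),12)])
L=dict(scene=[((54,-54),S(190,517),18),((54,54),S(310,414),18),((-54,54),S(214,310),18),((-54,-54),S(95,403),18)],
 side=[((54,-54),D(85,233),18),((54,54),D(212,308),18),((-54,54),D(320,213),18),((-54,-54),D(200,143),18)])
for nm,M in (('board',B),('tile',T),('laid',L)):
    for k,c in (('scene',cs),('side',cd)):
        p,res=fit([np.array(a)/1e3 for a,_,_ in M[k]],[onplane(c,uv,z/1e3)[:2] for _,uv,z in M[k]])
        print(nm,k,p.round(4),'res mm',(res*1e3).round(1).tolist())
E
python3 m1.py
```

```text
board scene [ 0.5659  0.1177 -4.5333] res mm [[1.2, -2.7], [-0.4, -0.5], [-4.7, -0.3], [3.9, 3.4]]
board side [0.5639 0.1169 1.7594] res mm [[-0.6, 0.3], [-1.9, -0.4], [0.2, -1.2], [2.3, 1.2]]
tile scene [ 0.5852 -0.1075 -4.2881] res mm [[1.4, 2.7], [-1.7, -0.4], [-0.6, -1.3], [0.9, -1.0]]
tile side [ 0.5804 -0.1094  1.9911] res mm [[1.0, 0.3], [-0.7, 0.6], [1.4, -1.1], [-1.8, 0.1]]
laid scene [0.6731 0.1376 1.7591] res mm [[-0.1, 1.1], [-0.4, 1.5], [0.1, -1.6], [0.4, -1.0]]
laid side [ 0.6711  0.1344 -4.5229] res mm [[-0.2, 0.4], [0.8, 0.9], [-0.7, -1.8], [0.1, 0.5]]
```

```bash
cat > bf.py <<'E'
from h import *
B=np.array([0.5645,0.1172,1.757])
def b2w(x,y,z): 
    c,s=np.cos(B[2]),np.sin(B[2]); return np.array([B[0]+c*x-s*y,B[1]+s*x+c*y,z])
def w2b(p):
    c,s=np.cos(B[2]),np.sin(B[2]); d=np.array(p[:2])-B[:2]; return np.array([c*d[0]+s*d[1],-s*d[0]+c*d[1]])
E
python3 - <<'E'
from plant import r
from bf import *
cs=r.get_calibration('scene')
for n,uv,z in (('green c',(332,198),.012),('bowl',(208,180),0),('saucer',(196,230),.01),('orange',(367,152),.012),('red',(482,305),.012),('blank',(296,131),.036),('jar',(488,388),.066),('pot',(450,412),.085),('knife1',(256,397),0),('knife2',(217,320),0)):
    p=onplane(cs,uv,z); print(n,p.round(3),'board',w2b(p).round(3))
print('tile',w2b((0.583,-0.1085)),'laid',w2b((0.672,.136)))
s=r.get_state(); R=Ro.from_quat(s['eef_rot']).as_matrix(); print(R.round(3))
cw=r.get_calibration('wrist'); print('cam in world',-cw['R'].T@cw['t'])
E
```

```text
green c [ 0.396 -0.185  0.012] board [-0.265  0.221]
bowl [ 0.661 -0.431  0.   ] board [-0.557  0.006]
saucer [ 0.755 -0.276  0.01 ] board [-0.421 -0.115]
orange [ 0.219 -0.281  0.012] board [-0.327  0.413]
red [0.261 0.268 0.012] board [0.204 0.271]
blank [ 0.367 -0.443  0.036] board [-0.514  0.298]
jar [0.401 0.422 0.066] board [0.33  0.104]
pot [0.501 0.421 0.085] board [0.311 0.006]
knife1 [0.803 0.186 0.   ] board [ 0.024 -0.247]
knife2 [ 0.806 -0.017  0.   ] board [-0.177 -0.213]
tile [-0.22522347  0.02360352] laid [-0.0014264 -0.1091222]
[[-0.916 -0.001  0.402]
 [-0.402  0.001 -0.916]
 [ 0.    -1.    -0.001]]
cam in world [ 0.32444513 -0.53991538  0.38495789]
```

Call:
{"op": "arm_command", "data": {
  "deltas": [
    {"dx": -0.491,"dz": -0.206,"wy": -1},
    {"dx": -0.491,"dz": -0.206,"wy": -1},
    {"dx": -0.491,"dz": -0.206,"wy": -1},
    {"dx": -0.491,"dz": -0.206,"wy": -1},
    {"dx": -0.491,"dz": -0.206,"wy": -1}
  ],
  "claw": 0.36
}}

```text
invalid input at $.deltas[0]: expected keys dx, dy, dz, wx, wy, wz
```

```bash
cat > plan.py <<'E'
# usage: plan.py frame x y tipz yaw_deg(jaw, world)   frame w|b ; gives delta from MEASURED pose
import sys
from plant import r
from bf import *
s=r.get_state(); R=Ro.from_quat(s['eef_rot']).as_matrix(); p=s['tool_pos']
jaw=np.degrees(np.arctan2(R[1,2],R[0,2])); tilt=np.degrees(np.arccos(-R[2,1]))
print('clock %.2f tcp %s tipz %.4f jaw %.2f tilt %.2f F %s open %.3f boardxy %s'%(s['clock'],p.round(4),p[2]-.166,jaw,tilt,s['contact_force'].round(2),s['opening'],w2b(p).round(4)))
c,sn=np.cos(B[2]),np.sin(B[2]); F=s['contact_force']; print('F board x %.2f y %.2f z %.2f'%(c*F[0]+sn*F[1],-sn*F[0]+c*F[1],F[2]))
if len(sys.argv)>5:
    x,y,z,yaw=map(float,sys.argv[2:6]); T=b2w(x,y,z+.166) if sys.argv[1]=='b' else np.array([x,y,z+.166])
    d=R.T@(T-p)
    Rt=Ro.from_euler('z',np.radians(yaw-jaw))  # plus levelling
    a=np.radians(yaw); zz=np.array([np.cos(a),np.sin(a),0]); yy=np.array([0,0,-1.]); xx=np.cross(yy,zz)
    rv=Ro.from_matrix(R.T@np.stack([xx,yy,zz],1)).as_rotvec()/np.radians(45)
    print('d',d.round(4),'w',rv.round(4))
E
python3 plan.py w 0.618 -0.186 0.23 24.1
```

```text
clock 0.15 tcp [ 0.2512 -0.572   0.4041] tipz 0.2381 jaw -66.29 tilt 0.08 F [ 0.22 -0.62 -0.91] open 1.001 boardxy [-0.6193  0.4355]
F board x -0.65 y -0.10 z -0.91
d [-0.4911  0.0083 -0.2059] w [ 1.5000e-03 -2.0086e+00 -1.3000e-03]
```

Call:
{"op": "arm_command", "data": {
  "deltas": [
    {"dx": -0.491,"dy": 0,"dz": -0.206,"wx": 0,"wy": -1,"wz": 0},
    {"dx": -0.491,"dy": 0,"dz": -0.206,"wx": 0,"wy": -1,"wz": 0},
    {"dx": -0.491,"dy": 0,"dz": -0.206,"wx": 0,"wy": -1,"wz": 0},
    {"dx": -0.491,"dy": 0,"dz": -0.206,"wx": 0,"wy": -1,"wz": 0},
    {"dx": -0.491,"dy": 0,"dz": -0.206,"wx": 0,"wy": -1,"wz": 0}
  ],
  "claw": 0.36
}}

```text
clock: 0.65
tool_pos: [0.4245, -0.3894, 0.4047]
eef_rot: [-0.39, 0.59, -0.59, 0.39]
contact_force: [0.4, -0.2, 0.0]
opening: 0.679
```

```bash
python3 plan.py w 0.618 -0.186 0.23 24.1
```

```text
clock 0.65 tcp [ 0.4245 -0.3894  0.4047] tipz 0.2387 jaw -22.98 tilt 0.01 F [ 0.37 -0.15  0.03] open 0.679 boardxy [-0.472   0.2314]
F board x -0.22 y -0.33 z 0.03
d [-0.2629  0.0086  0.0987] w [ 3.0000e-04 -1.0463e+00  1.0000e-04]
```

Call:
{"op": "arm_command", "data": {
  "deltas": [
    {"dx": -0.263,"dy": 0.009,"dz": 0.099,"wx": 0,"wy": -1,"wz": 0},
    {"dx": -0.263,"dy": 0.009,"dz": 0.099,"wx": 0,"wy": -1,"wz": 0},
    {"dx": -0.263,"dy": 0.009,"dz": 0.099,"wx": 0,"wy": -1,"wz": 0},
    {"dx": -0.263,"dy": 0.009,"dz": 0.099,"wx": 0,"wy": -1,"wz": 0},
    {"dx": -0.263,"dy": 0.009,"dz": 0.099,"wx": 0,"wy": -1,"wz": 0}
  ]
}}

```text
clock: 1.15
tool_pos: [0.5979, -0.2097, 0.3965]
eef_rot: [0.579, -0.406, 0.406, -0.579]
contact_force: [0.2, -0.7, 0.6]
opening: 0.676
```

```bash
python3 plan.py w 0.618 -0.186 0.23 24.1
```

```text
clock 1.15 tcp [ 0.5979 -0.2097  0.3965] tipz 0.2305 jaw 19.99 tilt 0.04 F [ 0.19 -0.7   0.59] open 0.676 boardxy [-0.3274  0.0276]
F board x -0.72 y -0.06 z 0.59
d [-0.0154  0.0004  0.0269] w [ 0.0008 -0.0914  0.0001]
```

Call:
{"op": "arm_command", "data": {
  "deltas": [
    {"dx": -0.015,"dy": 0,"dz": 0.027,"wx": 0,"wy": -0.091,"wz": 0},
    {"dx": -0.015,"dy": 0,"dz": 0.027,"wx": 0,"wy": -0.091,"wz": 0},
    {"dx": -0.015,"dy": 0,"dz": 0.027,"wx": 0,"wy": -0.091,"wz": 0},
    {"dx": -0.015,"dy": 0,"dz": 0.027,"wx": 0,"wy": -0.091,"wz": 0},
    {"dx": -0.015,"dy": 0,"dz": 0.027,"wx": 0,"wy": -0.091,"wz": 0}
  ]
}}

```text
clock: 1.65
tool_pos: [0.6164, -0.1898, 0.3966]
eef_rot: [0.592, -0.387, 0.387, -0.591]
contact_force: [1.1, -0.4, 0.3]
opening: 0.679
```

```bash
python3 plan.py w 0.618 -0.186 0.23 24.1; python3 - <<'E'
from plant import r
import cv2,pickle
c=r.get_calibration('wrist'); im=r.snapshot('wrist'); cv2.imwrite('pics/w1.png',im[:,:,::-1]); pickle.dump(c,open('w1.pkl','wb'))
E
```

```text
clock 1.65 tcp [ 0.6164 -0.1898  0.3966] tipz 0.2306 jaw 23.57 tilt 0.10 F [ 1.06 -0.36  0.3 ] open 0.679 boardxy [-0.3113  0.0058]
F board x -0.55 y -0.97 z 0.30
d [-0.0029  0.0006  0.003 ] w [ 0.0019 -0.0118  0.0013]
```

View pics/w1.png

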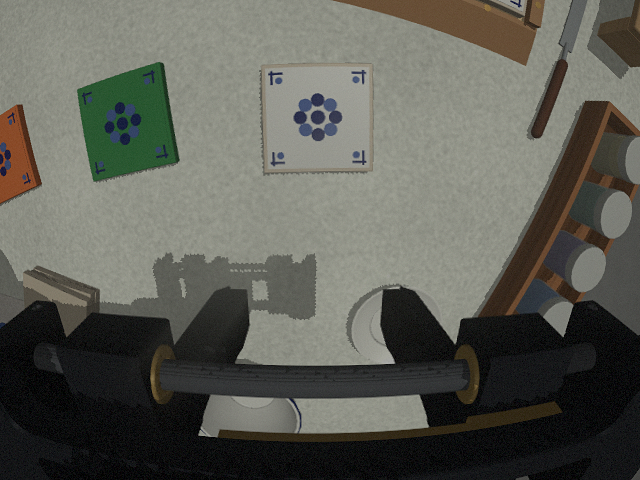

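```bash
python3 - <<'E'
import pickle
from bf import *
c=pickle.load(open('w1.pkl','rb'))
px=[((54,54),(262,65)),((54,-54),(372,64)),((-54,-54),(373,171.5)),((-54,54),(264,172))]
p,res=fit([np.array(a)/1e3 for a,_ in px],[onplane(c,u,.012,True)[:2] for _,u in px]); print(p,(res*1e3).round(1),np.degrees(p[2])%360,w2b(p))
p=onplane(c,(528,63),0,True); print('foot -y corner',w2b(p))
E
```

```text
[ 0.58514077 -0.11147332  1.99297507] [[-0.9  0.2]
 [ 0.7  0.9]
 [-0.2 -0.3]
 [ 0.3 -0.7]] 114.1890603118481 [-0.22854172  0.02205021]
foot -y corner [-0.10097558 -0.18838766]
```

```bash
python3 plan.py w 0.6188 -0.1876 0.005 24.1
```

```text
clock 1.70 tcp [ 0.6165 -0.1896  0.3967] tipz 0.2307 jaw 23.59 tilt 0.08 F [ 0.32 -1.28  0.16] open 0.679 boardxy [-0.3111  0.0057]
F board x -1.32 y -0.08 z 0.16
d [-0.0011  0.2257  0.0032] w [ 0.0014 -0.0114  0.0011]
```

Call:
{"op": "arm_command", "data": {
  "deltas": [
    {"dx": 0,"dy": 0.05,"dz": 0.002,"wx": 0,"wy": -0.011,"wz": 0},
    {"dx": 0,"dy": 0.1,"dz": 0.002,"wx": 0,"wy": -0.011,"wz": 0},
    {"dx": 0,"dy": 0.15,"dz": 0.002,"wx": 0,"wy": -0.011,"wz": 0},
    {"dx": 0,"dy": 0.19,"dz": 0.002,"wx": 0,"wy": -0.011,"wz": 0},
    {"dx": 0,"dy": 0.21,"dz": 0.002,"wx": 0,"wy": -0.011,"wz": 0}
  ]
}}

```text
clock: 2.2
tool_pos: [0.6171, -0.1881, 0.1829]
eef_rot: [0.595, -0.386, 0.382, -0.593]
contact_force: [0.1, -0.5, -0.1]
opening: 0.679
```

```bash
python3 plan.py w 0.6188 -0.1876 0.005 24.1
```

```text
clock 2.20 tcp [ 0.6171 -0.1881  0.1829] tipz 0.0169 jaw 24.17 tilt 0.33 F [ 0.08 -0.51 -0.08] open 0.679 boardxy [-0.3097  0.0048]
F board x -0.52 y 0.01 z -0.08
d [0.0003 0.0119 0.0018] w [ 0.0066  0.0016 -0.0032]
```

Call:
{"op": "arm_command", "data": {
  "deltas": [
    {"dx": 0,"dy": 0.005,"dz": 0.002,"wx": 0,"wy": 0,"wz": 0},
    {"dx": 0,"dy": 0.01,"dz": 0.002,"wx": 0,"wy": 0,"wz": 0},
    {"dx": 0,"dy": 0.01,"dz": 0.002,"wx": 0,"wy": 0,"wz": 0},
    {"dx": 0,"dy": 0.01,"dz": 0.002,"wx": 0,"wy": 0,"wz": 0},
    {"dx": 0,"dy": 0.01,"dz": 0.002,"wx": 0,"wy": 0,"wz": 0}
  ]
}}

```text
clock: 2.7
tool_pos: [0.6214, -0.1865, 0.1781]
eef_rot: [-0.594, 0.383, -0.385, 0.594]
contact_force: [0.1, -0.1, -0.1]
opening: 0.682
```

```bash
python3 plan.py w 0.6188 -0.1876 0.005 24.1;  python3 - <<'E'
from plant import r
import cv2
for n in('side','scene'):
    im=r.snapshot(n)[:,:,::-1]; cv2.imwrite(f'pics/{n}1.png',cv2.resize(im[80:320,150:470],None,fx=2.4,fy=2.4,interpolation=cv2.INTER_CUBIC))
E
```

```text
clock 2.70 tcp [ 0.6214 -0.1865  0.1781] tipz 0.0121 jaw 24.22 tilt 0.13 F [ 0.14 -0.14 -0.09] open 0.682 boardxy [-3.09e-01  3.00e-04]
F board x -0.16 y -0.11 z -0.09
d [-0.0001  0.0071 -0.0029] w [-0.0022  0.0027  0.0018]
```

View pics/side1.png

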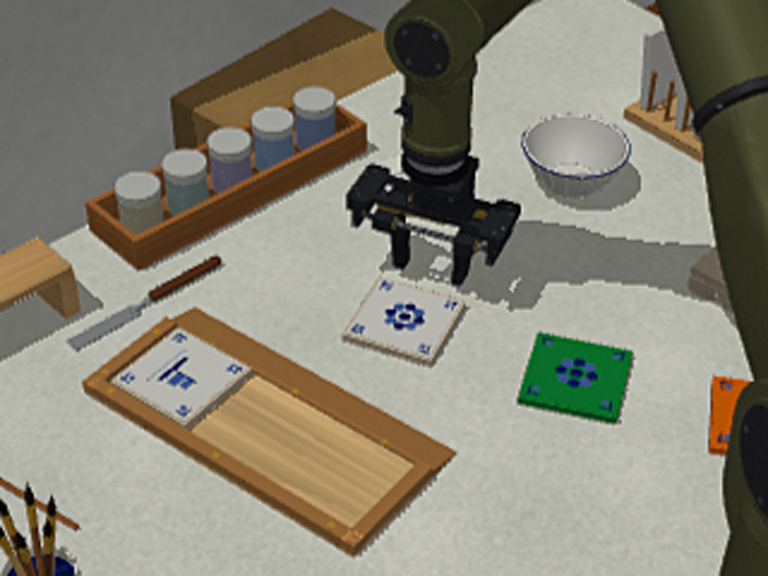

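View pics/scene1.png

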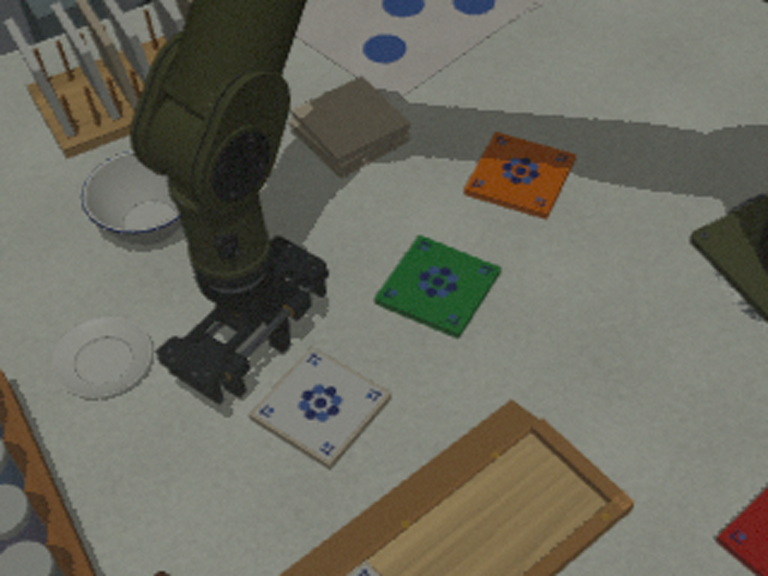

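Call:
{"op": "arm_command", "data": {
  "deltas": [
    {"dx": -0.002,"dy": 0.003,"dz": -0.003,"wx": 0,"wy": 0,"wz": 0},
    {"dx": -0.006,"dy": 0.006,"dz": -0.003,"wx": 0,"wy": 0,"wz": 0},
    {"dx": -0.011,"dy": 0.007,"dz": -0.003,"wx": 0,"wy": 0,"wz": 0},
    {"dx": -0.015,"dy": 0.007,"dz": -0.003,"wx": 0,"wy": 0,"wz": 0},
    {"dx": -0.018,"dy": 0.007,"dz": -0.003,"wx": 0,"wy": 0,"wz": 0}
  ]
}}

```text
clock: 3.3
tool_pos: [0.6107, -0.1703, 0.1697]
eef_rot: [-0.594, 0.384, -0.383, 0.594]
contact_force: [0.0, -0.3, 0.3]
opening: 0.68
```

```bash
python3 plan.py b -0.253 0.024 0.005 10.67
```

```text
clock 3.30 tcp [ 0.6107 -0.1703  0.1697] tipz 0.0037 jaw 24.29 tilt 0.02 F [ 0.04 -0.28  0.29] open 0.680 boardxy [-0.291   0.0078]
F board x -0.28 y 0.01 z 0.29
d [-0.0408 -0.0013 -0.0068] w [ 0.      0.3028 -0.0004]
```

Call:
{"op": "arm_command", "data": {
  "deltas": [
    {"dx": -0.004,"dy": -0.001,"dz": 0,"wx": 0,"wy": 0,"wz": 0},
    {"dx": -0.008,"dy": -0.001,"dz": 0,"wx": 0,"wy": 0.03,"wz": 0},
    {"dx": -0.012,"dy": -0.001,"dz": -0.001,"wx": 0,"wy": 0.07,"wz": 0},
    {"dx": -0.016,"dy": -0.001,"dz": -0.002,"wx": 0,"wy": 0.11,"wz": 0},
    {"dx": -0.02,"dy": -0.001,"dz": -0.003,"wx": 0,"wy": 0.15,"wz": 0}
  ]
}}

```text
clock: 3.8
tool_pos: [0.5998, -0.1539, 0.1709]
eef_rot: [0.57, -0.419, 0.419, -0.57]
contact_force: [0.2, -0.0, -0.6]
opening: 0.678
```

```bash
python3 plan.py b -0.253 0.024 0.005 10.67
```

```text
clock 3.80 tcp [ 0.5998 -0.1539  0.1709] tipz 0.0049 jaw 17.36 tilt 0.03 F [ 0.17 -0.02 -0.64] open 0.678 boardxy [-0.273   0.0155]
F board x -0.05 y -0.16 z -0.64
d [-0.0208 -0.0001 -0.0061] w [-0.0004  0.1486  0.0005]
```

Call:
{"op": "arm_command", "data": {
  "deltas": [
    {"dx": -0.004,"dy": 0,"dz": -0.001,"wx": 0,"wy": 0.03,"wz": 0},
    {"dx": -0.008,"dy": 0,"dz": -0.002,"wx": 0,"wy": 0.06,"wz": 0},
    {"dx": -0.012,"dy": 0,"dz": -0.003,"wx": 0,"wy": 0.09,"wz": 0},
    {"dx": -0.016,"dy": 0,"dz": -0.005,"wx": 0,"wy": 0.12,"wz": 0},
    {"dx": -0.02,"dy": 0,"dz": -0.006,"wx": 0,"wy": 0.15,"wz": 0}
  ]
}}

```text
clock: 4.3
tool_pos: [0.5879, -0.1366, 0.1707]
eef_rot: [0.544, -0.452, 0.452, -0.544]
contact_force: [-0.2, -0.7, -0.2]
opening: 0.685
```

```bash
python3 plan.py b -0.253 0.024 0.005 10.67; python3 - <<'E'
from plant import r
import cv2,pickle
c=r.get_calibration('wrist'); im=r.snapshot('wrist'); cv2.imwrite('pics/w2.png',im[:,:,::-1]); pickle.dump(c,open('w2.pkl','wb'))
im=r.snapshot('side')[:,:,::-1]; cv2.imwrite('pics/side2.png',cv2.resize(im[130:330,170:430],None,fx=3,fy=3,interpolation=cv2.INTER_CUBIC))
E
```

```text
clock 4.30 tcp [ 0.5879 -0.1366  0.1707] tipz 0.0047 jaw 10.63 tilt 0.01 F [-0.24 -0.68 -0.2 ] open 0.685 boardxy [-0.2537  0.024 ]
F board x -0.62 y 0.36 z -0.20
d [-0.0007 -0.0003  0.    ] w [ 0.0002 -0.0009  0.0001]
```

View pics/w2.png

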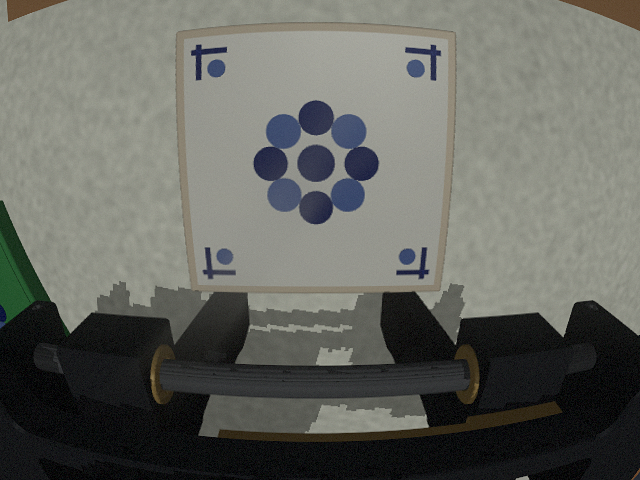

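View pics/side2.png

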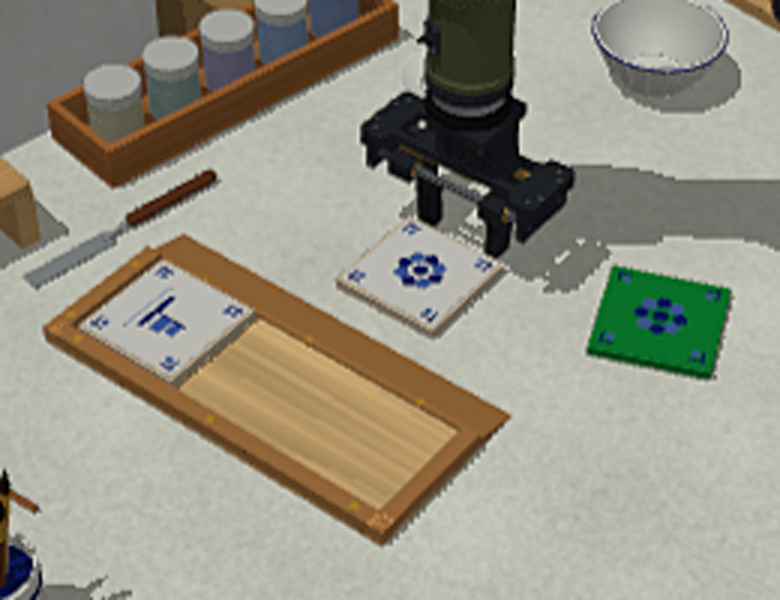

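```bash
cat > wt.py <<'E'
import pickle,sys
from bf import *
def tile(c,px,z):
    p,res=fit(np.array([(54,54),(54,-54),(-54,-54),(-54,54)])/1e3,[onplane(c,u,z,True)[:2] for u in px])
    return p,(res*1e3).round(1),w2b(p),np.degrees(p[2]-B[2])
E
python3 - <<'E'
from wt import *
c=pickle.load(open('w2.pkl','rb'))
print(tile(c,[(177,32),(456,32),(440,291),(193,290)],.012))
E
```

```text
(array([ 0.5768986 , -0.0729863 , -4.52784643]), array([[-0.3,  0.4],
       [ 0.3,  0.3],
       [ 0.4, -0. ],
       [-0.4, -0.7]]), array([-0.18919411,  0.02302482]), np.float64(-360.0951750953678))
```

Call:
{"op": "arm_command", "data": {
  "deltas": [
    {"dx": -0.005,"dy": 0,"dz": 0,"wx": 0,"wy": 0,"wz": 0},
    {"dx": -0.01,"dy": 0,"dz": 0,"wx": 0,"wy": 0,"wz": 0},
    {"dx": -0.015,"dy": 0,"dz": 0,"wx": 0,"wy": 0,"wz": 0},
    {"dx": -0.02,"dy": 0,"dz": 0,"wx": 0,"wy": 0,"wz": 0},
    {"dx": -0.025,"dy": 0,"dz": 0,"wx": 0,"wy": 0,"wz": 0}
  ]
}}

```text
clock: 4.9
tool_pos: [0.5834, -0.1117, 0.1707]
eef_rot: [-0.545, 0.451, -0.451, 0.545]
contact_force: [0.6, -0.3, 0.3]
opening: 0.682
```

Call:
{"op": "arm_command", "data": {
  "deltas": [
    {"dx": -0.005,"dy": 0,"dz": 0,"wx": 0,"wy": 0,"wz": 0},
    {"dx": -0.01,"dy": 0,"dz": 0,"wx": 0,"wy": 0,"wz": 0},
    {"dx": -0.015,"dy": 0,"dz": 0,"wx": 0,"wy": 0,"wz": 0},
    {"dx": -0.02,"dy": 0,"dz": 0,"wx": 0,"wy": 0,"wz": 0},
    {"dx": -0.025,"dy": 0,"dz": 0,"wx": 0,"wy": 0,"wz": 0}
  ]
}}

```text
clock: 5.4
tool_pos: [0.5788, -0.0873, 0.1708]
eef_rot: [0.545, -0.451, 0.451, -0.545]
contact_force: [0.1, -0.7, -0.3]
opening: 0.68
```

```bash
python3 plan.py b -0.121 0.024 0.005 10.67
```

```text
clock 5.40 tcp [ 0.5788 -0.0873  0.1708] tipz 0.0048 jaw 10.74 tilt 0.01 F [ 0.12 -0.74 -0.3 ] open 0.680 boardxy [-0.2036  0.0238]
F board x -0.75 y 0.02 z -0.30
d [-0.0826 -0.0003 -0.0001] w [-0.0001  0.0016  0.0002]
```

Call:
{"op": "arm_command", "data": {
  "deltas": [
    {"dx": -0.005,"dy": 0,"dz": 0,"wx": 0,"wy": 0,"wz": 0},
    {"dx": -0.01,"dy": 0,"dz": 0,"wx": 0,"wy": 0,"wz": 0},
    {"dx": -0.015,"dy": 0,"dz": 0,"wx": 0,"wy": 0,"wz": 0},
    {"dx": -0.02,"dy": 0,"dz": 0,"wx": 0,"wy": 0,"wz": 0},
    {"dx": -0.025,"dy": 0,"dz": 0,"wx": 0,"wy": 0,"wz": 0}
  ]
}}

```text
clock: 5.9
tool_pos: [0.5741, -0.0627, 0.1707]
eef_rot: [-0.545, 0.451, -0.451, 0.545]
contact_force: [0.3, -0.8, 0.2]
opening: 0.678
```

Call:
{"op": "arm_command", "data": {
  "deltas": [
    {"dx": -0.005,"dy": 0,"dz": 0,"wx": 0,"wy": 0,"wz": 0},
    {"dx": -0.01,"dy": 0,"dz": 0,"wx": 0,"wy": 0,"wz": 0},
    {"dx": -0.015,"dy": 0,"dz": 0,"wx": 0,"wy": 0,"wz": 0},
    {"dx": -0.02,"dy": 0,"dz": 0,"wx": 0,"wy": 0,"wz": 0},
    {"dx": -0.025,"dy": 0,"dz": 0,"wx": 0,"wy": 0,"wz": 0}
  ]
}}

```text
clock: 6.4
tool_pos: [0.5694, -0.0382, 0.1707]
eef_rot: [0.545, -0.451, 0.451, -0.545]
contact_force: [-0.0, 0.1, 0.3]
opening: 0.675
```

```bash
cat > look.py <<'E'
import sys,pickle
from plant import r
import cv2
k=sys.argv[1]
c=r.get_calibration('wrist'); im=r.snapshot('wrist'); cv2.imwrite(f'pics/w{k}.png',im[:,:,::-1]); pickle.dump(c,open(f'w{k}.pkl','wb'))
im=r.snapshot('side')[:,:,::-1]; cv2.imwrite(f'pics/side{k}_full.png',im); cv2.imwrite(f'pics/side{k}.png',cv2.resize(im[160:320,170:360],None,fx=3.7,fy=3.7,interpolation=cv2.INTER_CUBIC))
E
python3 plan.py b -0.121 0.024 0.005 10.67; python3 look.py 3
```

```text
clock 6.40 tcp [ 0.5694 -0.0382  0.1707] tipz 0.0047 jaw 10.74 tilt 0.01 F [-0.    0.14  0.28] open 0.675 boardxy [-0.1536  0.0239]
F board x 0.13 y -0.02 z 0.28
d [-0.0326 -0.0003 -0.    ] w [-0.0001  0.0016  0.0001]
```

View pics/w3.png

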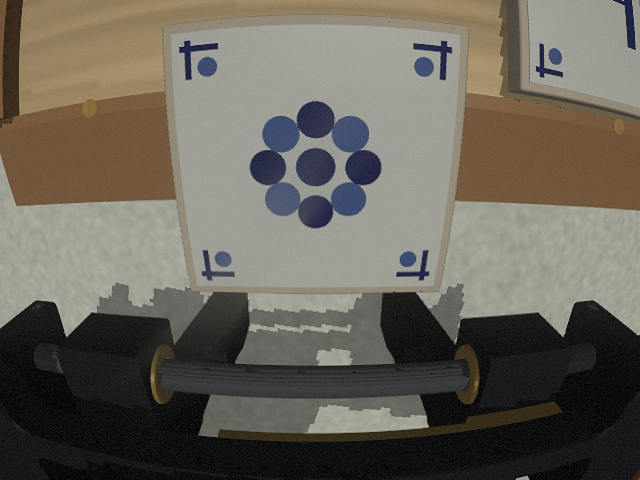

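View pics/side3.png

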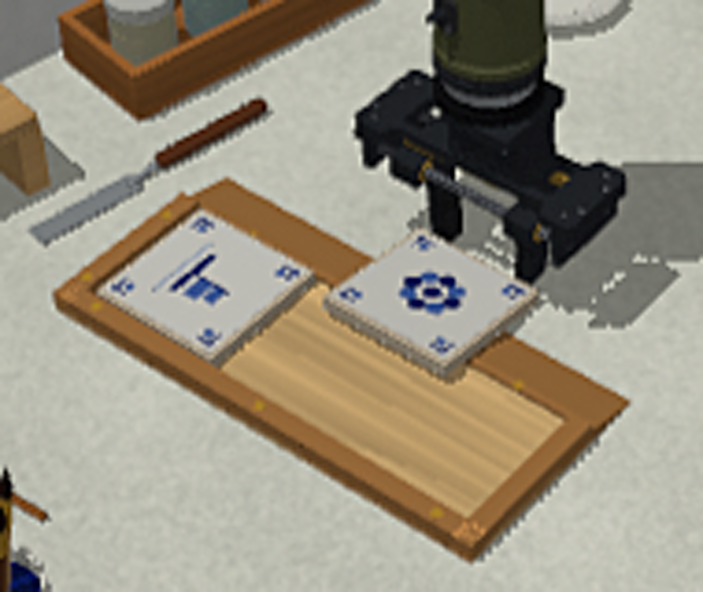

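```bash
python3 - <<'E'
from wt import *
c=pickle.load(open('w3.pkl','rb'))
for u in [(17,205),(100,202),(172,200),(465,203),(638,210)]: print('foot',(w2b(onplane(c,u,0,True))*1e3).round(1))
for u in [(514,98),(637,121),(510,96)]: print('laid-corner top',u,(w2b(onplane(c,u,.018,True))*1e3).round(1))
E
```

```text
foot [-104.2  182.8]
foot [-105.   124.5]
foot [-105.2   86.2]
foot [-106.4  -42.4]
foot [-105.9 -159.4]
laid-corner top (514, 98) [-59.8 -53.4]
laid-corner top (637, 121) [ -58.8 -128.3]
laid-corner top (510, 96) [-59.2 -51.5]
```

Call:
{"op": "arm_command", "data": {
  "deltas": [
    {"dx": -0.005,"dy": 0,"dz": 0,"wx": 0,"wy": 0,"wz": 0},
    {"dx": -0.01,"dy": 0,"dz": 0,"wx": 0,"wy": 0,"wz": 0},
    {"dx": -0.015,"dy": 0,"dz": 0,"wx": 0,"wy": 0,"wz": 0},
    {"dx": -0.02,"dy": 0,"dz": 0,"wx": 0,"wy": 0,"wz": 0},
    {"dx": -0.024,"dy": 0,"dz": 0,"wx": 0,"wy": 0,"wz": 0}
  ]
}}

```text
clock: 7.0
tool_pos: [0.565, -0.0144, 0.1707]
eef_rot: [-0.545, 0.451, -0.451, 0.545]
contact_force: [-0.9, -1.2, -0.3]
opening: 0.68
```

Call:
{"op": "arm_command", "data": {
  "deltas": [
    {"dx": -0.002,"dy": 0,"dz": 0,"wx": 0,"wy": 0,"wz": 0},
    {"dx": -0.005,"dy": -0.001,"dz": 0,"wx": 0,"wy": 0,"wz": 0},
    {"dx": -0.007,"dy": -0.002,"dz": 0,"wx": 0,"wy": 0,"wz": 0},
    {"dx": -0.01,"dy": -0.003,"dz": 0,"wx": 0,"wy": 0,"wz": 0},
    {"dx": -0.012,"dy": -0.003,"dz": 0,"wx": 0,"wy": 0,"wz": 0}
  ]
}}

```text
clock: 7.5
tool_pos: [0.5629, -0.003, 0.174]
eef_rot: [-0.545, 0.451, -0.451, 0.545]
contact_force: [-0.1, -1.5, 0.2]
opening: 0.678
```

```bash
python3 plan.py b -0.095 0.024 0.0125 10.67; python3 look.py 4
```

```text
clock 7.50 tcp [ 0.5629 -0.003   0.174 ] tipz 0.0080 jaw 10.75 tilt 0.03 F [-0.06 -1.53  0.24] open 0.678 boardxy [-0.1178  0.0239]
F board x -1.49 y 0.34 z 0.24
d [-0.0228 -0.0045 -0.0001] w [-0.0006  0.0017  0.0001]
```

View pics/w4.png

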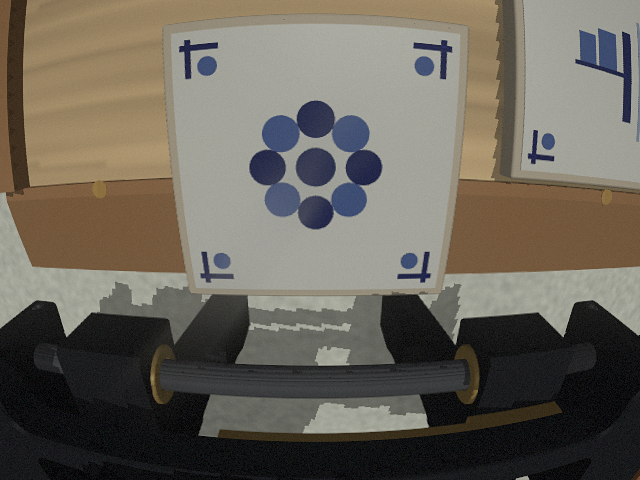

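View pics/side4.png

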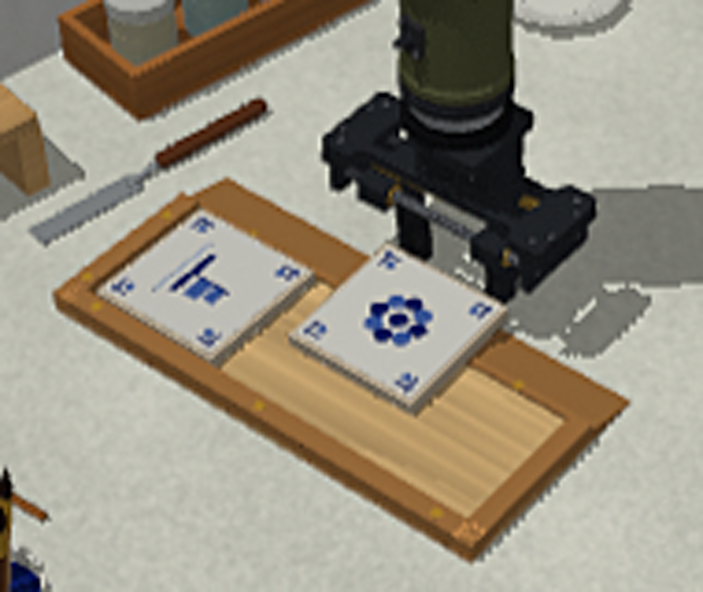

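Call:
{"op": "arm_command", "data": {
  "deltas": [
    {"dx": -0.002,"dy": 0,"dz": 0,"wx": 0,"wy": 0,"wz": 0},
    {"dx": -0.004,"dy": 0,"dz": 0,"wx": 0,"wy": 0,"wz": 0},
    {"dx": -0.006,"dy": 0,"dz": 0,"wx": 0,"wy": 0,"wz": 0},
    {"dx": -0.008,"dy": 0,"dz": 0,"wx": 0,"wy": 0,"wz": 0},
    {"dx": -0.01,"dy": 0,"dz": 0,"wx": 0,"wy": 0,"wz": 0}
  ]
}}

```text
clock: 8.1
tool_pos: [0.5609, 0.0068, 0.1737]
eef_rot: [0.545, -0.451, 0.451, -0.545]
contact_force: [0.5, -1.0, -0.2]
opening: 0.68
```

```bash
python3 plan.py b -0.085 0.024 0.0125 10.67; python3 look.py 5
```

```text
clock 8.10 tcp [0.5609 0.0068 0.1737] tipz 0.0077 jaw 10.75 tilt 0.00 F [ 0.47 -1.02 -0.2 ] open 0.680 boardxy [-0.1078  0.024 ]
F board x -1.09 y -0.28 z -0.20
d [-0.0228 -0.0048  0.    ] w [0.0001 0.0018 0.0001]
```

View pics/w5.png

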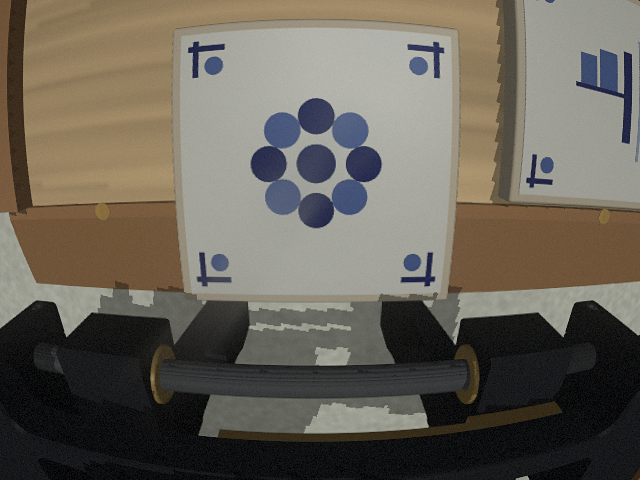

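View pics/side5.png

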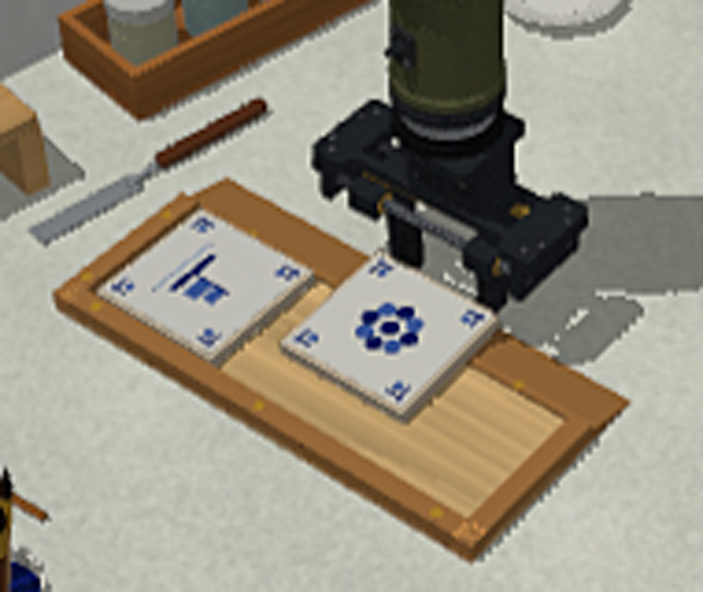

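Call:
{"op": "arm_command", "data": {
  "deltas": [
    {"dx": -0.003,"dy": -0.002,"dz": 0,"wx": 0,"wy": 0,"wz": 0},
    {"dx": -0.007,"dy": -0.004,"dz": 0,"wx": 0,"wy": 0,"wz": 0},
    {"dx": -0.011,"dy": -0.005,"dz": 0,"wx": 0,"wy": 0,"wz": 0},
    {"dx": -0.015,"dy": -0.005,"dz": 0,"wx": 0,"wy": 0,"wz": 0},
    {"dx": -0.019,"dy": -0.005,"dz": 0,"wx": 0,"wy": 0,"wz": 0}
  ]
}}

```text
clock: 8.7
tool_pos: [0.5573, 0.0258, 0.1788]
eef_rot: [-0.545, 0.451, -0.451, 0.545]
contact_force: [-0.9, -0.1, 0.4]
opening: 0.68
```

```bash
python3 plan.py b -0.061 0.024 0.013 10.67; python3 look.py 6
```

```text
clock 8.70 tcp [0.5573 0.0258 0.1788] tipz 0.0128 jaw 10.75 tilt 0.01 F [-0.94 -0.08  0.43] open 0.680 boardxy [-0.0885  0.024 ]
F board x 0.09 y 0.93 z 0.43
d [-0.0275 -0.0002  0.    ] w [-0.0002  0.0018 -0.    ]
```

View pics/w6.png

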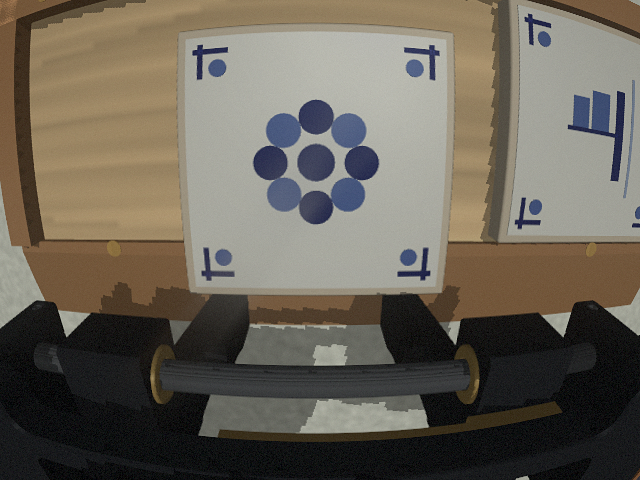

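```bash
python3 - <<'E'
from wt import *
c=pickle.load(open('w6.pkl','rb'))
for u in [(60,242.5),(178,241.5),(455,241.5),(490,241.5)]: print('lip -57',(w2b(onplane(c,u,.010,True))*1e3).round(1))
for u in [(30,26),(178,10),(452,3)]: print('back strip foot z6?',(w2b(onplane(c,u,.006,True))*1e3).round(1))
for u in [(497,243),(511,240),(513,2)]: print('laid',(w2b(onplane(c,u,.018,True))*1e3).round(1))
E
```

```text
lip -57 [-59.4 153. ]
lip -57 [-58.6  84.6]
lip -57 [-58.5 -38.7]
lip -57 [-58.6 -56.6]
back strip foot z6? [ 54.2 167.7]
back strip foot z6? [43.6 82.1]
back strip foot z6? [ 47.1 -34.7]
laid [-56.6 -56. ]
laid [-55.2 -63.2]
laid [ 48.7 -58.5]
```

Call:
{"op": "arm_command", "data": {
  "deltas": [
    {"dx": -0.003,"dy": 0,"dz": 0,"wx": 0,"wy": 0,"wz": 0},
    {"dx": -0.007,"dy": 0,"dz": 0,"wx": 0,"wy": 0,"wz": 0},
    {"dx": -0.011,"dy": 0,"dz": 0,"wx": 0,"wy": 0,"wz": 0},
    {"dx": -0.014,"dy": 0,"dz": 0,"wx": 0,"wy": 0,"wz": 0},
    {"dx": -0.017,"dy": 0,"dz": 0,"wx": 0,"wy": 0,"wz": 0}
  ]
}}

```text
clock: 9.3
tool_pos: [0.5542, 0.0423, 0.1787]
eef_rot: [0.545, -0.451, 0.451, -0.545]
contact_force: [-1.0, -0.3, 0.1]
opening: 0.678
```

Call:
{"op": "arm_command", "data": {
  "deltas": [
    {"dx": -0.001,"dy": 0,"dz": 0,"wx": 0,"wy": 0,"wz": 0},
    {"dx": -0.002,"dy": 0,"dz": 0,"wx": 0,"wy": 0,"wz": 0},
    {"dx": -0.003,"dy": 0,"dz": 0,"wx": 0,"wy": 0,"wz": 0},
    {"dx": -0.004,"dy": 0,"dz": 0,"wx": 0,"wy": 0,"wz": 0},
    {"dx": -0.005,"dy": 0,"dz": 0,"wx": 0,"wy": 0,"wz": 0}
  ]
}}

```text
clock: 9.8
tool_pos: [0.5533, 0.0468, 0.1787]
eef_rot: [0.545, -0.451, 0.451, -0.545]
contact_force: [0.6, -0.9, 0.3]
opening: 0.683
```

```bash
python3 plan.py b -0.0632 0.024 0.013 10.67; python3 look.py 7
```

```text
clock 9.80 tcp [0.5533 0.0468 0.1787] tipz 0.0127 jaw 10.73 tilt 0.01 F [ 0.61 -0.85  0.34] open 0.683 boardxy [-0.0671  0.024 ]
F board x -0.95 y -0.44 z 0.34
d [-0.0039 -0.0003  0.    ] w [-0.      0.0014  0.0002]
```

View pics/w7.png

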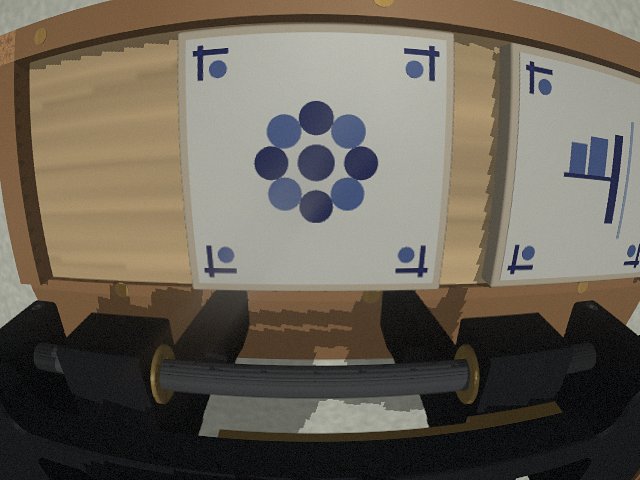

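View pics/side7.png

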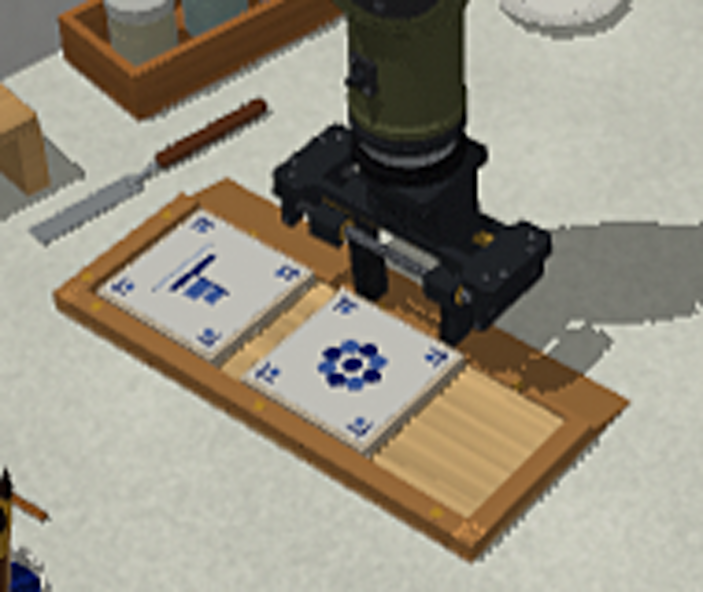

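Call:
{"op": "arm_command", "data": {
  "deltas": [
    {"dx": -0.0005,"dy": 0,"dz": 0,"wx": 0,"wy": 0,"wz": 0},
    {"dx": -0.001,"dy": 0,"dz": 0,"wx": 0,"wy": 0,"wz": 0},
    {"dx": -0.0015,"dy": 0,"dz": 0,"wx": 0,"wy": 0,"wz": 0},
    {"dx": -0.002,"dy": 0,"dz": 0,"wx": 0,"wy": 0,"wz": 0},
    {"dx": -0.002,"dy": 0,"dz": 0,"wx": 0,"wy": 0,"wz": 0}
  ]
}}

```text
clock: 10.4
tool_pos: [0.5529, 0.049, 0.1787]
eef_rot: [-0.545, 0.451, -0.451, 0.545]
contact_force: [-0.5, 0.1, -0.1]
opening: 0.678
```

```bash
python3 plan.py
```

```text
clock 10.40 tcp [0.5529 0.049  0.1787] tipz 0.0127 jaw 10.75 tilt 0.01 F [-0.48  0.14 -0.14] open 0.678 boardxy [-0.0649  0.024 ]
F board x 0.23 y 0.44 z -0.14
```

Call:
{"op": "arm_command", "data": {
  "deltas": [
    {"dx": -0.0003,"dy": 0,"dz": 0,"wx": 0,"wy": 0,"wz": 0},
    {"dx": -0.0006,"dy": 0,"dz": 0,"wx": 0,"wy": 0,"wz": 0},
    {"dx": -0.0009,"dy": 0,"dz": 0,"wx": 0,"wy": 0,"wz": 0},
    {"dx": -0.001,"dy": 0,"dz": 0,"wx": 0,"wy": 0,"wz": 0},
    {"dx": -0.001,"dy": 0,"dz": 0,"wx": 0,"wy": 0,"wz": 0}
  ]
}}

```text
clock: 10.9
tool_pos: [0.5527, 0.0499, 0.1787]
eef_rot: [-0.545, 0.451, -0.451, 0.545]
contact_force: [0.1, -1.0, -0.1]
opening: 0.682
```

```bash
python3 plan.py
```

```text
clock 10.90 tcp [0.5527 0.0499 0.1787] tipz 0.0127 jaw 10.75 tilt 0.00 F [ 0.13 -1.01 -0.09] open 0.682 boardxy [-0.064  0.024]
F board x -1.02 y 0.06 z -0.09
```

Call:
{"op": "arm_command", "data": {
  "deltas": [
    {"dx": -0.0003,"dy": 0,"dz": 0,"wx": 0,"wy": 0,"wz": 0},
    {"dx": -0.0006,"dy": 0,"dz": 0,"wx": 0,"wy": 0,"wz": 0},
    {"dx": -0.0009,"dy": 0,"dz": 0,"wx": 0,"wy": 0,"wz": 0},
    {"dx": -0.001,"dy": 0,"dz": 0,"wx": 0,"wy": 0,"wz": 0},
    {"dx": -0.001,"dy": 0,"dz": 0,"wx": 0,"wy": 0,"wz": 0}
  ]
}}

```text
clock: 11.4
tool_pos: [0.5526, 0.0504, 0.1787]
eef_rot: [0.545, -0.451, 0.451, -0.544]
contact_force: [-0.1, -2.3, 0.5]
opening: 0.678
```

```bash
python3 plan.py
```

```text
clock 11.40 tcp [0.5526 0.0504 0.1787] tipz 0.0127 jaw 10.71 tilt 0.05 F [-0.06 -2.3   0.49] open 0.678 boardxy [-0.0635  0.0241]
F board x -2.25 y 0.48 z 0.49
```

Call:
{"op": "arm_command", "data": {
  "deltas": [
    {"dx": -0.0002,"dy": 0,"dz": 0,"wx": 0,"wy": 0,"wz": 0},
    {"dx": -0.0004,"dy": 0,"dz": 0,"wx": 0,"wy": 0,"wz": 0},
    {"dx": -0.0005,"dy": 0,"dz": 0,"wx": 0,"wy": 0,"wz": 0},
    {"dx": -0.0005,"dy": 0,"dz": 0,"wx": 0,"wy": 0,"wz": 0},
    {"dx": -0.0005,"dy": 0,"dz": 0,"wx": 0,"wy": 0,"wz": 0}
  ]
}}

```text
clock: 11.9
tool_pos: [0.5524, 0.0506, 0.1787]
eef_rot: [0.545, -0.451, 0.451, -0.544]
contact_force: [1.5, -5.6, 1.0]
opening: 0.678
```

```bash
python3 plan.py; python3 -c "
from plant import r;print(r.get_state()['moment'])"
```

```text
clock 11.90 tcp [0.5524 0.0506 0.1787] tipz 0.0127 jaw 10.69 tilt 0.08 F [ 1.52 -5.6   0.98] open 0.678 boardxy [-0.0633  0.0242]
F board x -5.79 y -0.46 z 0.98
[-1.14665495 -0.18291093 -0.10310704]
```

Call:
{"op": "arm_command", "data": {
  "deltas": [
    {"dx": -0.0001,"dy": 0,"dz": 0,"wx": 0,"wy": 0,"wz": 0},
    {"dx": -0.0002,"dy": 0,"dz": 0,"wx": 0,"wy": 0,"wz": 0},
    {"dx": -0.0003,"dy": 0,"dz": 0,"wx": 0,"wy": 0,"wz": 0},
    {"dx": -0.0003,"dy": 0,"dz": 0,"wx": 0,"wy": 0,"wz": 0},
    {"dx": -0.0003,"dy": 0,"dz": 0,"wx": 0,"wy": 0,"wz": 0}
  ]
}}

```text
clock: 12.4
tool_pos: [0.5524, 0.0507, 0.1787]
eef_rot: [0.545, -0.451, 0.452, -0.544]
contact_force: [0.6, -6.1, 1.2]
opening: 0.677
```

```bash
python3 plan.py; python3 -c "
from plant import r;print(r.get_state()['moment'])"
```

```text
clock 12.40 tcp [0.5524 0.0507 0.1787] tipz 0.0127 jaw 10.68 tilt 0.10 F [ 0.55 -6.14  1.18] open 0.677 boardxy [-0.0632  0.0242]
F board x -6.14 y 0.60 z 1.18
[-1.18202062 -0.2505719  -0.11575932]
```

Call:
{"op": "arm_command", "data": {
  "deltas": [
    {"dx": -0.0001,"dy": 0,"dz": 0,"wx": 0,"wy": 0,"wz": 0},
    {"dx": -0.0003,"dy": 0,"dz": 0,"wx": 0,"wy": 0,"wz": 0},
    {"dx": -0.0004,"dy": 0,"dz": 0,"wx": 0,"wy": 0,"wz": 0},
    {"dx": -0.0004,"dy": 0,"dz": 0,"wx": 0,"wy": 0,"wz": 0},
    {"dx": -0.0004,"dy": 0,"dz": 0,"wx": 0,"wy": 0,"wz": 0}
  ]
}}

```text
clock: 12.9
tool_pos: [0.5523, 0.0508, 0.1787]
eef_rot: [0.545, -0.451, 0.452, -0.544]
contact_force: [0.3, -6.4, 1.5]
opening: 0.682
```

```bash
python3 plan.py; python3 -c "
from plant import r;print(r.get_state()['moment'])"
```

```text
clock 12.90 tcp [0.5523 0.0508 0.1787] tipz 0.0127 jaw 10.66 tilt 0.13 F [ 0.25 -6.39  1.52] open 0.682 boardxy [-0.063   0.0243]
F board x -6.33 y 0.94 z 1.52
[-1.38282153 -0.27959442 -0.1344416 ]
```

```bash
cat > favg.py <<'E'
from plant import r
from bf import *
F=[];M=[]
for i in range(6):
    r.snapshot('scene') ; s=r.get_state(); F.append(s['contact_force']); M.append(s['moment'])
c,sn=np.cos(B[2]),np.sin(B[2]); F=np.array(F); M=np.array(M)
Fb=np.c_[c*F[:,0]+sn*F[:,1],-sn*F[:,0]+c*F[:,1],F[:,2]]; Mb=np.c_[c*M[:,0]+sn*M[:,1],-sn*M[:,0]+c*M[:,1],M[:,2]]
print(s['clock'],'Fb',Fb.mean(0).round(2),Fb.std(0).round(2),'Mb',Mb.mean(0).round(3),Mb.std(0).round(3))
E
python3 favg.py
```

```text
13.2 Fb [-6.41  0.62  1.58] [0.48 0.54 0.22] Mb [-0.025  1.343 -0.123] [0.023 0.031 0.033]
```

Call:
{"op": "arm_command", "data": {
  "deltas": [
    {"dx": -0.0002,"dy": 0,"dz": 0,"wx": 0,"wy": 0,"wz": 0},
    {"dx": -0.0004,"dy": 0,"dz": 0,"wx": 0,"wy": 0,"wz": 0},
    {"dx": -0.0006,"dy": 0,"dz": 0,"wx": 0,"wy": 0,"wz": 0},
    {"dx": -0.0006,"dy": 0,"dz": 0,"wx": 0,"wy": 0,"wz": 0},
    {"dx": -0.0006,"dy": 0,"dz": 0,"wx": 0,"wy": 0,"wz": 0}
  ]
}}

```text
clock: 13.7
tool_pos: [0.5523, 0.0509, 0.1787]
eef_rot: [0.545, -0.451, 0.452, -0.543]
contact_force: [0.1, -7.5, 1.1]
opening: 0.681
```

```bash
python3 plan.py; python3 favg.py
```

```text
clock 13.70 tcp [0.5523 0.0509 0.1787] tipz 0.0127 jaw 10.64 tilt 0.17 F [ 0.14 -7.46  1.1 ] open 0.681 boardxy [-0.0629  0.0243]
F board x -7.36 y 1.24 z 1.10
14.0 Fb [-6.69  0.34  1.3 ] [0.57 0.41 0.55] Mb [-0.024  1.52  -0.13 ] [0.023 0.011 0.036]
```

```bash
python3 -c "
from plant import r
s=r.get_state();print(s['joint_torque'].round(3),s['contact_force'],s['moment'],s['q'])"
```

```text
[ -4.046 -52.542  -5.843  -5.443  -0.493  -1.246   0.148] [ 1.21191152 -7.18077513  1.34123992] [-1.48186877 -0.32414434 -0.17218545] [-0.0522971   0.96110954 -0.21000712  1.90717601  0.56067442  0.33278752
 -0.52383847]
```

Call:
{"op": "arm_command", "data": {
  "deltas": [
    {"dx": -0.0002,"dy": 0,"dz": 0,"wx": 0,"wy": 0,"wz": 0},
    {"dx": -0.0004,"dy": 0,"dz": 0,"wx": 0,"wy": 0,"wz": 0},
    {"dx": -0.0006,"dy": 0,"dz": 0,"wx": 0,"wy": 0,"wz": 0},
    {"dx": -0.0008,"dy": 0,"dz": 0,"wx": 0,"wy": 0,"wz": 0},
    {"dx": -0.001,"dy": 0,"dz": 0,"wx": 0,"wy": 0,"wz": 0}
  ]
}}

```text
clock: 14.5
tool_pos: [0.5522, 0.0512, 0.1787]
eef_rot: [0.545, -0.451, 0.453, -0.543]
contact_force: [-0.1, -8.6, 1.3]
opening: 0.68
```

```bash
python3 plan.py; python3 favg.py;python3 -c "
from plant import r
s=r.get_state();print(s['joint_torque'].round(3))"
```

```text
clock 14.50 tcp [0.5522 0.0512 0.1787] tipz 0.0127 jaw 10.60 tilt 0.25 F [-0.12 -8.6   1.35] open 0.680 boardxy [-0.0626  0.0243]
F board x -8.43 y 1.71 z 1.35
14.8 Fb [-8.05  0.43  1.88] [0.43 0.74 0.56] Mb [-0.083  1.855 -0.129] [0.031 0.024 0.026]
[ -4.848 -52.396  -6.677  -5.305  -0.663  -1.438   0.123]
```

Call:
{"op": "arm_command", "data": {
  "deltas": [
    {"dx": -0.0002,"dy": 0,"dz": 0,"wx": 0,"wy": 0,"wz": 0},
    {"dx": -0.0003,"dy": 0,"dz": 0,"wx": 0,"wy": 0,"wz": 0},
    {"dx": -0.0003,"dy": 0,"dz": 0,"wx": 0,"wy": 0,"wz": 0},
    {"dx": -0.0003,"dy": 0,"dz": 0,"wx": 0,"wy": 0,"wz": 0},
    {"dx": -0.0003,"dy": 0,"dz": 0,"wx": 0,"wy": 0,"wz": 0}
  ]
}}

```text
clock: 15.3
tool_pos: [0.5522, 0.0512, 0.1787]
eef_rot: [0.545, -0.451, 0.453, -0.543]
contact_force: [1.3, -8.8, 1.6]
opening: 0.682
```

```bash
python3 plan.py; python3 favg.py;python3 -c "
from plant import r
s=r.get_state();print(s['joint_torque'].round(3))"; python3 look.py 8
```

```text
clock 15.30 tcp [0.5522 0.0512 0.1787] tipz 0.0127 jaw 10.59 tilt 0.26 F [ 1.32 -8.76  1.63] open 0.682 boardxy [-0.0625  0.0243]
F board x -8.85 y 0.33 z 1.63
15.6 Fb [-9.07  0.2   1.51] [0.36 0.31 0.34] Mb [-0.075  1.935 -0.115] [0.052 0.024 0.018]
[ -5.086 -52.355  -6.928  -5.258  -0.717  -1.494   0.113]
```

View pics/w8.png

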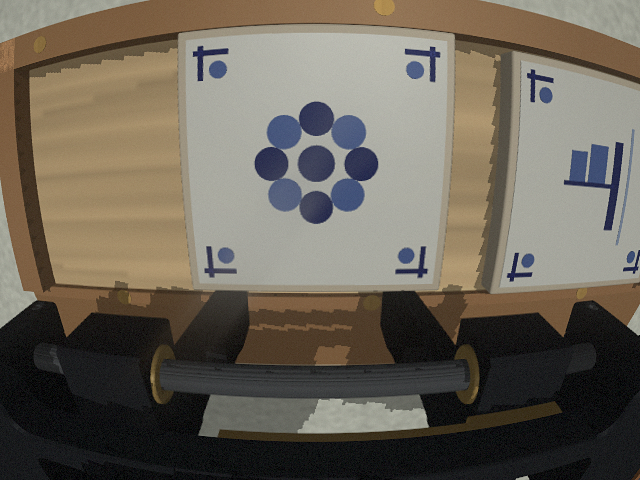

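View pics/side8.png

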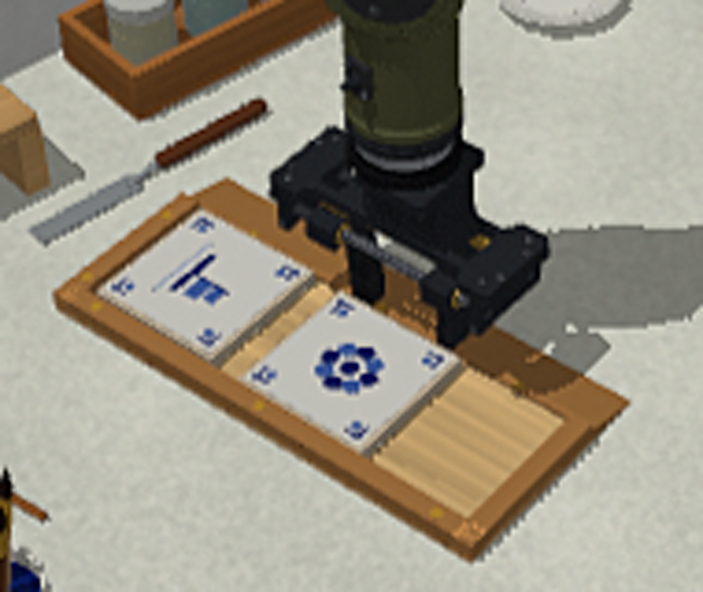

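Call:
{"op": "arm_command", "data": {
  "deltas": [
    {"dx": 0.003,"dy": 0,"dz": 0,"wx": 0,"wy": 0,"wz": 0},
    {"dx": 0.01,"dy": 0,"dz": 0,"wx": 0,"wy": 0,"wz": 0},
    {"dx": 0.03,"dy": 0,"dz": 0,"wx": 0,"wy": 0,"wz": 0},
    {"dx": 0.035,"dy": -0.03,"dz": 0,"wx": 0,"wy": 0,"wz": 0},
    {"dx": 0.035,"dy": -0.08,"dz": 0,"wx": 0,"wy": 0,"wz": 0}
  ]
}}

```text
clock: 16.2
tool_pos: [0.5576, 0.0192, 0.2571]
eef_rot: [0.546, -0.453, 0.449, -0.544]
contact_force: [0.9, 0.5, -0.8]
opening: 0.679
```

```bash
python3 plan.py b 0.001 0.115 0.20 -79.3
```

```text
clock 16.20 tcp [0.5576 0.0192 0.2571] tipz 0.0911 jaw 10.76 tilt 0.32 F [ 0.95  0.49 -0.85] open 0.679 boardxy [-0.095   0.0249]
F board x 0.30 y -1.02 z -0.85
d [-0.0963 -0.1083 -0.0905] w [0.007  2.0014 0.0036]
```

Call:
{"op": "arm_command", "data": {
  "deltas": [
    {"dx": -0.01,"dy": -0.04,"dz": -0.01,"wx": 0,"wy": 0.19,"wz": 0},
    {"dx": -0.03,"dy": -0.08,"dz": -0.03,"wx": 0,"wy": 0.38,"wz": 0},
    {"dx": -0.06,"dy": -0.108,"dz": -0.06,"wx": 0,"wy": 0.57,"wz": 0},
    {"dx": -0.09,"dy": -0.108,"dz": -0.09,"wx": 0,"wy": 0.76,"wz": 0},
    {"dx": -0.096,"dy": -0.108,"dz": -0.091,"wx": 0,"wy": 0.95,"wz": 0}
  ]
}}

```text
clock: 16.7
tool_pos: [0.4469, 0.1003, 0.3678]
eef_rot: [-0.344, 0.619, -0.617, 0.343]
contact_force: [0.5, 0.8, -0.3]
opening: 0.682
```

```bash
python3 plan.py b 0.001 0.115 0.20 -79.3
```

```text
clock 16.70 tcp [0.4469 0.1003 0.3678] tipz 0.2018 jaw -31.88 tilt 0.20 F [ 0.5   0.82 -0.3 ] open 0.682 boardxy [0.0052 0.1187]
F board x 0.71 y -0.65 z -0.30
d [0.0006 0.0018 0.0056] w [0.0045 1.0538 0.    ]
```

Call:
{"op": "arm_command", "data": {
  "deltas": [
    {"dx": 0,"dy": 0,"dz": 0.005,"wx": 0,"wy": 0.19,"wz": 0},
    {"dx": 0,"dy": 0,"dz": 0.005,"wx": 0,"wy": 0.38,"wz": 0},
    {"dx": 0,"dy": 0,"dz": 0.005,"wx": 0,"wy": 0.57,"wz": 0},
    {"dx": 0,"dy": 0,"dz": 0.005,"wx": 0,"wy": 0.76,"wz": 0},
    {"dx": 0,"dy": 0,"dz": 0.005,"wx": 0,"wy": 0.95,"wz": 0}
  ]
}}

```text
clock: 17.2
tool_pos: [0.4553, 0.0955, 0.3667]
eef_rot: [-0.092, 0.702, -0.7, 0.093]
contact_force: [-0.1, 0.8, -0.9]
opening: 0.68
```

```bash
python3 plan.py b 0.001 0.115 0.20 -79.3
```

```text
clock 17.20 tcp [0.4553 0.0955 0.3667] tipz 0.2007 jaw -74.94 tilt 0.11 F [-0.08  0.83 -0.94] open 0.680 boardxy [-0.0011  0.1114]
F board x 0.83 y -0.07 z -0.94
d [ 0.0035  0.0007 -0.0024] w [ 0.0021  0.0969 -0.0012]
```

Call:
{"op": "arm_command", "data": {
  "deltas": [
    {"dx": 0.001,"dy": 0,"dz": -0.001,"wx": 0,"wy": 0.09,"wz": 0},
    {"dx": 0.002,"dy": 0,"dz": -0.002,"wx": 0,"wy": 0.097,"wz": 0},
    {"dx": 0.002,"dy": 0,"dz": -0.002,"wx": 0,"wy": 0.097,"wz": 0},
    {"dx": 0.002,"dy": 0,"dz": -0.002,"wx": 0,"wy": 0.097,"wz": 0},
    {"dx": 0.002,"dy": 0,"dz": -0.002,"wx": 0,"wy": 0.097,"wz": 0}
  ]
}}

```text
clock: 17.7
tool_pos: [0.453, 0.0957, 0.3667]
eef_rot: [-0.067, 0.704, -0.704, 0.067]
contact_force: [-0.7, 0.8, 0.7]
opening: 0.681
```

```bash
python3 plan.py b 0.001 0.115 0.03 -79.3; python3 look.py 9
```

```text
clock 17.70 tcp [0.453  0.0957 0.3667] tipz 0.2007 jaw -79.06 tilt 0.02 F [-0.71  0.76  0.7 ] open 0.681 boardxy [-0.0005  0.1135]
F board x 0.88 y 0.56 z 0.70
d [ 0.0015  0.1707 -0.0014] w [ 0.0004  0.0054 -0.0003]
```

View pics/w9.png

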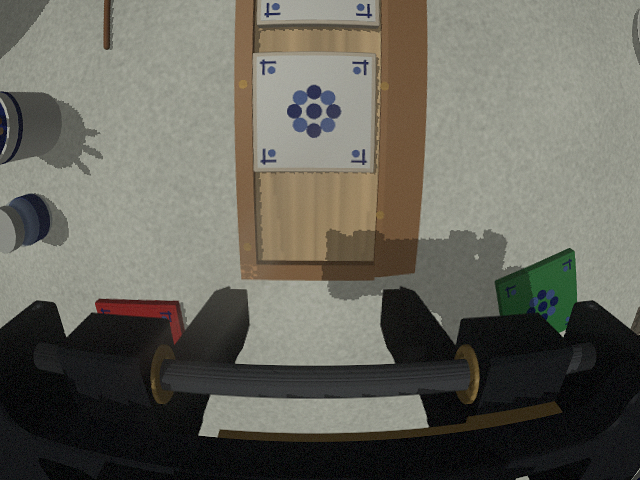

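```bash
python3 - <<'E'
from wt import *
c=pickle.load(open('w9.pkl','rb'))
print(tile(c,[(254.5,170),(253,54),(376,54),(375.5,172)],.018))
for n,u,z in (('+y strip top inner',(258,262),.018),('+y',(375,262),.018),('lip corner',(380,54),.01),('laid +y edge',(256,24),.018),('laid',(381,26),.018)): print(n,(w2b(onplane(c,u,z,True))*1e3).round(1))
E
```

```text
(array([0.5409542 , 0.11260692, 1.75891595]), array([[-1.9, -0.3],
       [ 1.3,  0.2],
       [ 1.2, -0.4],
       [-0.5,  0.6]]), array([-0.00015466,  0.02398911]), np.float64(0.1097759115432636))
+y strip top inner [ 53.8 164.4]
+y [-58.6 164. ]
lip corner [-58.3 -30.8]
laid +y edge [ 51.6 -56.7]
laid [-57.9 -55.7]
```

Call:
{"op": "arm_command", "data": {
  "deltas": [
    {"dx": 0.001,"dy": 0.04,"dz": -0.001,"wx": 0,"wy": 0.004,"wz": 0},
    {"dx": 0.001,"dy": 0.08,"dz": -0.001,"wx": 0,"wy": 0.004,"wz": 0},
    {"dx": 0.001,"dy": 0.12,"dz": -0.001,"wx": 0,"wy": 0.004,"wz": 0},
    {"dx": 0.001,"dy": 0.15,"dz": -0.001,"wx": 0,"wy": 0.004,"wz": 0},
    {"dx": 0.001,"dy": 0.165,"dz": -0.001,"wx": 0,"wy": 0.004,"wz": 0}
  ]
}}

```text
clock: 18.3
tool_pos: [0.4514, 0.0963, 0.1993]
eef_rot: [0.067, -0.704, 0.704, -0.065]
contact_force: [-0.4, 0.8, 1.1]
opening: 0.684
```

```bash
python3 plan.py b 0.0 0.113 0.0095 -79.25; python3 favg.py
```

```text
clock 18.30 tcp [0.4514 0.0963 0.1993] tipz 0.0333 jaw -79.28 tilt 0.17 F [-0.37  0.84  1.08] open 0.684 boardxy [0.0004 0.115 ]
F board x 0.89 y 0.21 z 1.08
d [-0.0021  0.0238  0.0004] w [ 0.0001 -0.0008  0.0037]
18.6 Fb [-0.22 -0.02 -0.61] [0.47 0.54 0.93] Mb [-0.007  0.004 -0.004] [0.013 0.025 0.035]
```

```bash
python3 plan.py b 0.0 0.113 0.0095 -79.25
```

```text
clock 18.60 tcp [0.4522 0.0964 0.2027] tipz 0.0367 jaw -79.31 tilt 0.11 F [-0.5  -0.52 -0.84] open 0.680 boardxy [0.0004 0.1142]
F board x -0.42 y 0.59 z -0.84
d [-0.0011  0.0272  0.0004] w [ 0.0001 -0.0013 -0.0024]
```

Call:
{"op": "arm_command", "data": {
  "deltas": [
    {"dx": 0,"dy": 0.008,"dz": 0,"wx": 0,"wy": 0,"wz": 0},
    {"dx": 0,"dy": 0.016,"dz": 0,"wx": 0,"wy": 0,"wz": 0},
    {"dx": 0,"dy": 0.022,"dz": 0,"wx": 0,"wy": 0,"wz": 0},
    {"dx": 0,"dy": 0.0265,"dz": 0,"wx": 0,"wy": 0,"wz": 0},
    {"dx": 0,"dy": 0.0265,"dz": 0,"wx": 0,"wy": 0,"wz": 0}
  ]
}}

```text
clock: 19.1
tool_pos: [0.4565, 0.0974, 0.1773]
eef_rot: [0.068, -0.704, 0.704, -0.064]
contact_force: [-0.8, 0.2, -0.1]
opening: 0.682
```

```bash
python3 plan.py b 0.0 0.092 0.0095 -79.25; python3 look.py 10;python3 plan.py b 0.0 0.092 0.0095 -79.25;
```

```text
clock 19.10 tcp [0.4565 0.0974 0.1773] tipz 0.0113 jaw -79.30 tilt 0.38 F [-0.81  0.24 -0.13] open 0.682 boardxy [0.0006 0.1098]
F board x 0.39 y 0.75 z -0.13
d [-0.0178  0.0016  0.0006] w [-0.0003 -0.001   0.0086]
clock 19.20 tcp [0.4563 0.0973 0.1777] tipz 0.0117 jaw -79.31 tilt 0.38 F [-0.19  0.38 -0.24] open 0.677 boardxy [0.0005 0.11  ]
F board x 0.41 y 0.11 z -0.24
d [-0.018   0.0021  0.0005] w [-0.0004 -0.0013  0.0084]
```

View pics/w10.png

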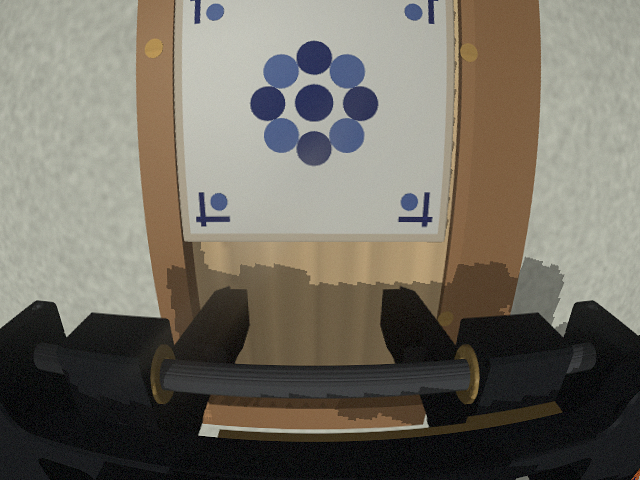

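View pics/side10.png

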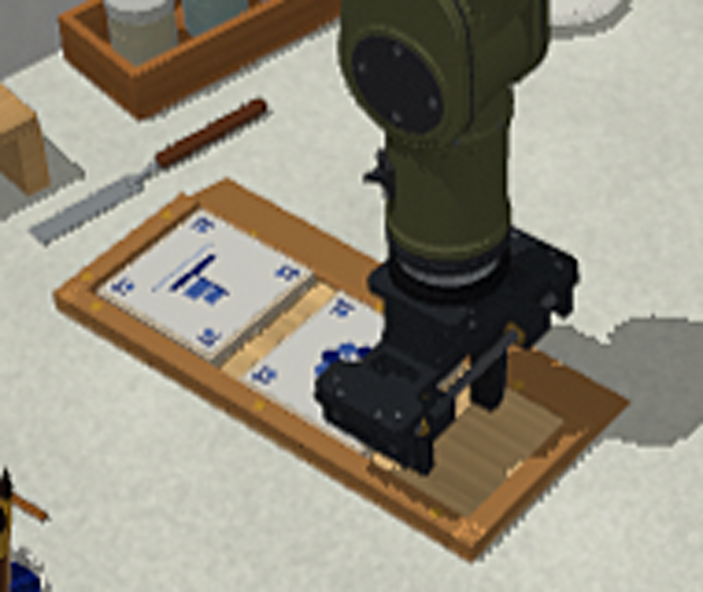

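Call:
{"op": "arm_command", "data": {
  "deltas": [
    {"dx": -0.003,"dy": 0.001,"dz": 0,"wx": 0,"wy": 0,"wz": 0.004},
    {"dx": -0.007,"dy": 0.002,"dz": 0,"wx": 0,"wy": 0,"wz": 0.008},
    {"dx": -0.011,"dy": 0.002,"dz": 0,"wx": 0,"wy": 0,"wz": 0.008},
    {"dx": -0.014,"dy": 0.002,"dz": 0,"wx": 0,"wy": 0,"wz": 0.008},
    {"dx": -0.016,"dy": 0.002,"dz": 0,"wx": 0,"wy": 0,"wz": 0.008}
  ]
}}

```text
clock: 19.7
tool_pos: [0.4724, 0.1004, 0.1758]
eef_rot: [0.066, -0.704, 0.704, -0.066]
contact_force: [-0.0, 0.2, 0.1]
opening: 0.68
```

```bash
python3 plan.py b 0.0 0.0885 0.0095 -79.25
```

```text
clock 19.70 tcp [0.4724 0.1004 0.1758] tipz 0.0098 jaw -79.30 tilt 0.02 F [-0.02  0.21  0.1 ] open 0.680 boardxy [0.0005 0.0936]
F board x 0.21 y -0.02 z 0.10
d [-0.0051  0.0003  0.0005] w [-0.0003 -0.0012 -0.0004]
```

Call:
{"op": "arm_command", "data": {
  "deltas": [
    {"dx": -0.002,"dy": 0,"dz": 0,"wx": 0,"wy": 0,"wz": 0},
    {"dx": -0.004,"dy": 0,"dz": 0,"wx": 0,"wy": 0,"wz": 0},
    {"dx": -0.006,"dy": 0,"dz": 0,"wx": 0,"wy": 0,"wz": 0},
    {"dx": -0.009,"dy": 0,"dz": 0,"wx": 0,"wy": 0,"wz": 0},
    {"dx": -0.012,"dy": 0,"dz": 0,"wx": 0,"wy": 0,"wz": 0}
  ]
}}

```text
clock: 20.2
tool_pos: [0.4837, 0.1025, 0.1757]
eef_rot: [0.066, -0.704, 0.704, -0.066]
contact_force: [-0.5, 0.8, 0.5]
opening: 0.68
```

Call:
{"op": "arm_command", "data": {
  "deltas": [
    {"dx": -0.003,"dy": 0,"dz": 0,"wx": 0,"wy": 0,"wz": 0},
    {"dx": -0.006,"dy": 0,"dz": 0,"wx": 0,"wy": 0,"wz": 0},
    {"dx": -0.009,"dy": 0,"dz": 0,"wx": 0,"wy": 0,"wz": 0},
    {"dx": -0.011,"dy": 0,"dz": 0,"wx": 0,"wy": 0,"wz": 0},
    {"dx": -0.013,"dy": 0,"dz": 0,"wx": 0,"wy": 0,"wz": 0}
  ]
}}

```text
clock: 20.7
tool_pos: [0.4967, 0.1049, 0.1757]
eef_rot: [0.066, -0.704, 0.704, -0.066]
contact_force: [-1.1, -0.8, -0.4]
opening: 0.677
```

```bash
python3 plan.py b 0.0 0.0635 0.0095 -79.25; python3 look.py 11
```

```text
clock 20.70 tcp [0.4967 0.1049 0.1757] tipz 0.0097 jaw -79.30 tilt 0.03 F [-1.09 -0.79 -0.38] open 0.677 boardxy [0.0005 0.0689]
F board x -0.57 y 1.22 z -0.38
d [-0.0054  0.0002  0.0005] w [-0.0004 -0.0012  0.0005]
```

View pics/w11.png

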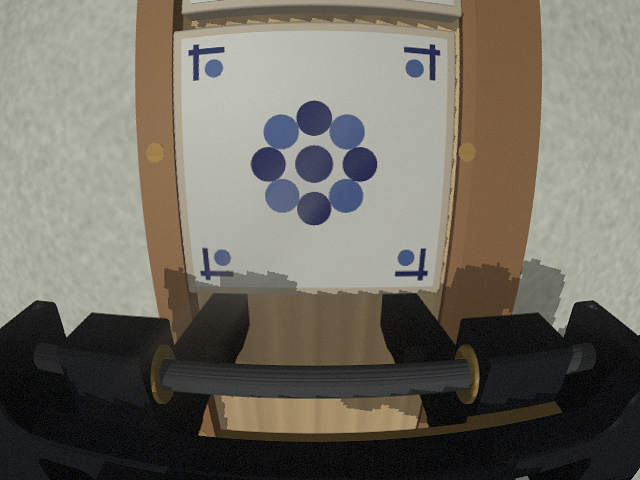

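View pics/side11.png

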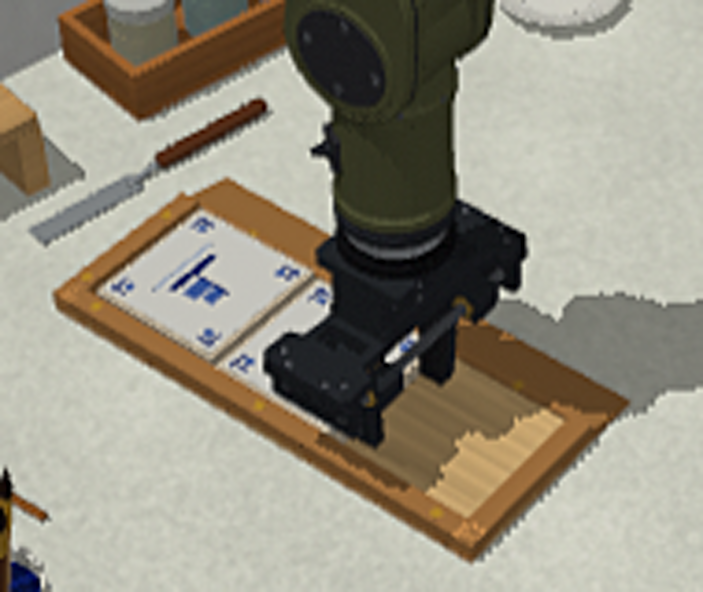

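Call:
{"op": "arm_command", "data": {
  "deltas": [
    {"dx": -0.001,"dy": 0,"dz": 0,"wx": 0,"wy": 0,"wz": 0},
    {"dx": -0.002,"dy": 0,"dz": 0,"wx": 0,"wy": 0,"wz": 0},
    {"dx": -0.003,"dy": 0,"dz": 0,"wx": 0,"wy": 0,"wz": 0},
    {"dx": -0.004,"dy": 0,"dz": 0,"wx": 0,"wy": 0,"wz": 0},
    {"dx": -0.005,"dy": 0,"dz": 0,"wx": 0,"wy": 0,"wz": 0}
  ]
}}

```text
clock: 21.3
tool_pos: [0.5015, 0.1059, 0.1757]
eef_rot: [0.066, -0.704, 0.704, -0.066]
contact_force: [-0.8, 0.0, 1.0]
opening: 0.678
```

Call:
{"op": "arm_command", "data": {
  "deltas": [
    {"dx": -0.001,"dy": 0,"dz": 0,"wx": 0,"wy": 0,"wz": 0},
    {"dx": -0.002,"dy": 0,"dz": 0,"wx": 0,"wy": 0,"wz": 0},
    {"dx": -0.003,"dy": 0,"dz": 0,"wx": 0,"wy": 0,"wz": 0},
    {"dx": -0.004,"dy": 0,"dz": 0,"wx": 0,"wy": 0,"wz": 0},
    {"dx": -0.004,"dy": 0,"dz": 0,"wx": 0,"wy": 0,"wz": 0}
  ]
}}

```text
clock: 21.8
tool_pos: [0.5055, 0.1067, 0.1757]
eef_rot: [0.066, -0.704, 0.704, -0.066]
contact_force: [-2.0, 0.5, 0.1]
opening: 0.677
```

```bash
python3 plan.py b 0.0 0.0535 0.0095 -79.25; python3 look.py 12;python3 plan.py
```

```text
clock 21.80 tcp [0.5055 0.1067 0.1757] tipz 0.0097 jaw -79.30 tilt 0.01 F [-1.97  0.54  0.07] open 0.677 boardxy [0.0006 0.0599]
F board x 0.89 y 1.84 z 0.07
d [-0.0064  0.0002  0.0006] w [-0.0003 -0.0011  0.0001]
clock 21.90 tcp [0.5055 0.1067 0.1757] tipz 0.0097 jaw -79.30 tilt 0.01 F [-0.55  0.94  0.36] open 0.680 boardxy [0.0006 0.06  ]
F board x 1.03 y 0.36 z 0.36
```

View pics/w12.png

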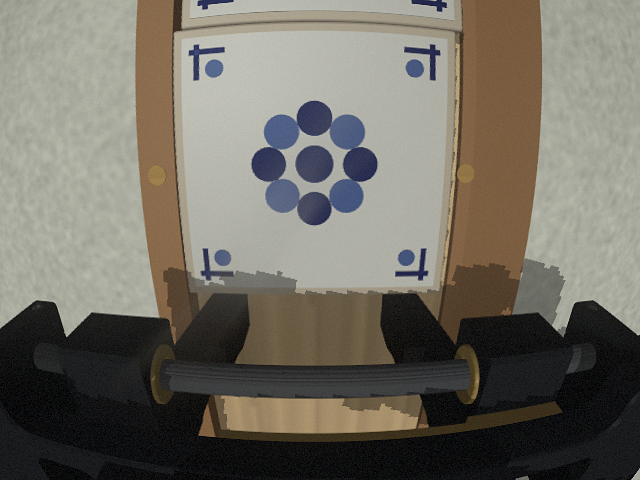

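View pics/side12.png

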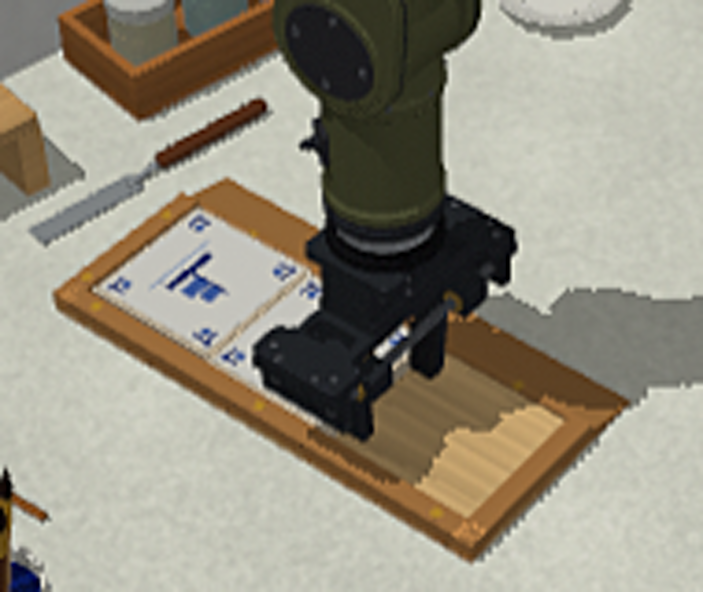

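Call:
{"op": "arm_command", "data": {
  "deltas": [
    {"dx": -0.0005,"dy": 0,"dz": 0,"wx": 0,"wy": 0,"wz": 0},
    {"dx": -0.001,"dy": 0,"dz": 0,"wx": 0,"wy": 0,"wz": 0},
    {"dx": -0.0015,"dy": 0,"dz": 0,"wx": 0,"wy": 0,"wz": 0},
    {"dx": -0.002,"dy": 0,"dz": 0,"wx": 0,"wy": 0,"wz": 0},
    {"dx": -0.002,"dy": 0,"dz": 0,"wx": 0,"wy": 0,"wz": 0}
  ]
}}

```text
clock: 22.4
tool_pos: [0.5075, 0.107, 0.1757]
eef_rot: [0.066, -0.704, 0.704, -0.066]
contact_force: [-0.8, -0.3, -0.5]
opening: 0.679
```

```bash
python3 plan.py; python3 -c "
from plant import r
s=r.get_state();print(s['joint_torque'].round(3),s['moment'])"
```

```text
clock 22.40 tcp [0.5075 0.107  0.1757] tipz 0.0097 jaw -79.30 tilt 0.01 F [-0.76 -0.34 -0.51] open 0.679 boardxy [0.0006 0.0579]
F board x -0.20 y 0.81 z -0.51
[-8.8000e-02 -5.1653e+01  1.8120e+00 -4.0630e+00  1.1000e-02 -3.5600e-01
  1.8000e-02] [ 0.0200837   0.15089547 -0.08099197]
```

Call:
{"op": "arm_command", "data": {
  "deltas": [
    {"dx": -0.0005,"dy": 0,"dz": 0,"wx": 0,"wy": 0,"wz": 0},
    {"dx": -0.001,"dy": 0,"dz": 0,"wx": 0,"wy": 0,"wz": 0},
    {"dx": -0.0015,"dy": 0,"dz": 0,"wx": 0,"wy": 0,"wz": 0},
    {"dx": -0.0015,"dy": 0,"dz": 0,"wx": 0,"wy": 0,"wz": 0},
    {"dx": -0.0015,"dy": 0,"dz": 0,"wx": 0,"wy": 0,"wz": 0}
  ]
}}

```text
clock: 22.9
tool_pos: [0.5085, 0.1072, 0.1757]
eef_rot: [0.066, -0.704, 0.704, -0.066]
contact_force: [-2.0, -0.0, 1.0]
opening: 0.683
```

```bash
python3 plan.py; python3 -c "
from plant import r
s=r.get_state();print(s['joint_torque'].round(3),s['moment'])"
```

```text
clock 22.90 tcp [0.5085 0.1072 0.1757] tipz 0.0097 jaw -79.30 tilt 0.06 F [-2.03 -0.04  0.97] open 0.683 boardxy [0.0005 0.0569]
F board x 0.34 y 2.00 z 0.97
[-2.1000e-02 -5.1629e+01  1.9130e+00 -5.0570e+00  2.4000e-02 -8.4700e-01
  2.4000e-02] [-0.10091839  0.52048286 -0.00215532]
```

Call:
{"op": "arm_command", "data": {
  "deltas": [
    {"dx": -0.0002,"dy": 0,"dz": 0,"wx": 0,"wy": 0,"wz": 0},
    {"dx": -0.0004,"dy": 0,"dz": 0,"wx": 0,"wy": 0,"wz": 0},
    {"dx": -0.0006,"dy": 0,"dz": 0,"wx": 0,"wy": 0,"wz": 0},
    {"dx": -0.0008,"dy": 0,"dz": 0,"wx": 0,"wy": 0,"wz": 0},
    {"dx": -0.0008,"dy": 0,"dz": 0,"wx": 0,"wy": 0,"wz": 0}
  ]
}}

```text
clock: 23.4
tool_pos: [0.5088, 0.1073, 0.1757]
eef_rot: [0.067, -0.704, 0.704, -0.065]
contact_force: [-5.8, -0.6, 3.4]
opening: 0.678
```

```bash
python3 plan.py; python3 favg.py
```

```text
clock 23.40 tcp [0.5088 0.1073 0.1757] tipz 0.0097 jaw -79.30 tilt 0.15 F [-5.75 -0.57  3.38] open 0.678 boardxy [0.0006 0.0566]
F board x 0.50 y 5.76 z 3.38
23.7 Fb [0.4  5.49 2.94] [0.44 0.42 0.43] Mb [ 1.088 -0.022 -0.014] [0.032 0.028 0.016]
```

Call:
{"op": "arm_command", "data": {
  "deltas": [
    {"dx": -0.0002,"dy": -0.0002,"dz": 0,"wx": 0,"wy": 0,"wz": 0},
    {"dx": -0.0004,"dy": -0.0003,"dz": 0,"wx": 0,"wy": 0,"wz": 0},
    {"dx": -0.0006,"dy": -0.0004,"dz": 0,"wx": 0,"wy": 0,"wz": 0},
    {"dx": -0.0007,"dy": -0.0004,"dz": 0,"wx": 0,"wy": 0,"wz": 0},
    {"dx": -0.0007,"dy": -0.0004,"dz": 0,"wx": 0,"wy": 0,"wz": 0}
  ]
}}

```text
clock: 24.2
tool_pos: [0.509, 0.1073, 0.1757]
eef_rot: [0.067, -0.704, 0.704, -0.065]
contact_force: [-5.6, -0.9, 0.6]
opening: 0.683
```

```bash
python3 plan.py; python3 favg.py; python3 look.py 13
```

```text
clock 24.20 tcp [0.509  0.1073 0.1757] tipz 0.0097 jaw -79.30 tilt 0.24 F [-5.58 -0.89  0.59] open 0.683 boardxy [0.0006 0.0563]
F board x 0.16 y 5.65 z 0.59
24.5 Fb [0.14 5.4  0.25] [0.5  0.48 0.32] Mb [ 1.176 -0.053 -0.079] [0.031 0.054 0.034]
```

View pics/side13.png

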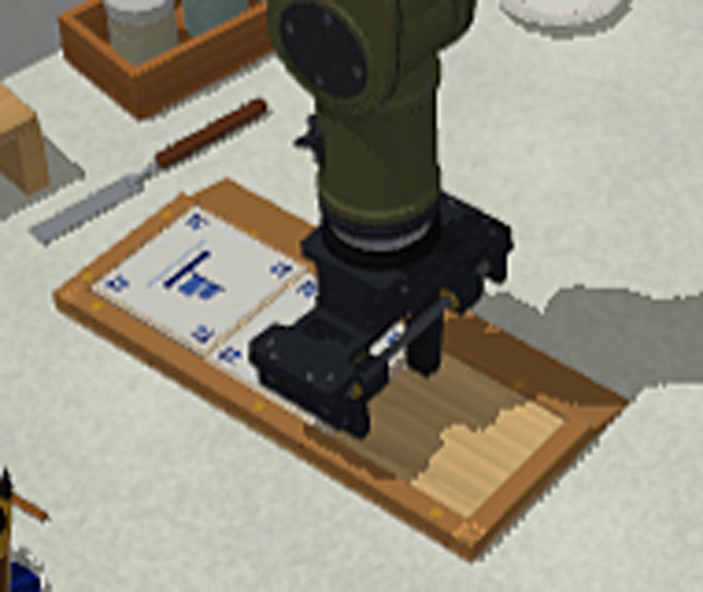

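Call:
{"op": "arm_command", "data": {
  "deltas": [
    {"dx": -0.0002,"dy": 0,"dz": 0,"wx": 0,"wy": 0,"wz": 0},
    {"dx": -0.0004,"dy": 0,"dz": 0,"wx": 0,"wy": 0,"wz": 0},
    {"dx": -0.0006,"dy": 0,"dz": 0,"wx": 0,"wy": 0,"wz": 0},
    {"dx": -0.0008,"dy": -0.0001,"dz": 0,"wx": 0,"wy": 0,"wz": 0},
    {"dx": -0.0009,"dy": -0.0001,"dz": 0,"wx": 0,"wy": 0,"wz": 0}
  ]
}}

```text
clock: 25.1
tool_pos: [0.5093, 0.1074, 0.1757]
eef_rot: [0.068, -0.704, 0.704, -0.064]
contact_force: [-6.8, -0.2, 1.2]
opening: 0.679
```

```bash
python3 plan.py; python3 favg.py
```

```text
clock 25.10 tcp [0.5093 0.1074 0.1757] tipz 0.0097 jaw -79.29 tilt 0.34 F [-6.82 -0.2   1.17] open 0.679 boardxy [0.0006 0.056 ]
F board x 1.07 y 6.74 z 1.17
25.4 Fb [0.38 6.67 0.91] [0.57 0.38 0.24] Mb [ 1.429 -0.069 -0.04 ] [0.044 0.039 0.031]
```

Call:
{"op": "arm_command", "data": {
  "deltas": [
    {"dx": -0.0003,"dy": 0,"dz": 0,"wx": 0,"wy": 0,"wz": 0},
    {"dx": -0.0006,"dy": 0,"dz": 0,"wx": 0,"wy": 0,"wz": 0},
    {"dx": -0.0009,"dy": 0,"dz": 0,"wx": 0,"wy": 0,"wz": 0},
    {"dx": -0.0012,"dy": -0.0002,"dz": 0,"wx": 0,"wy": 0,"wz": 0},
    {"dx": -0.0015,"dy": -0.0002,"dz": 0,"wx": 0,"wy": 0,"wz": 0}
  ]
}}

```text
clock: 25.9
tool_pos: [0.5098, 0.1075, 0.1757]
eef_rot: [0.069, -0.704, 0.704, -0.063]
contact_force: [-9.8, -0.7, 1.3]
opening: 0.68
```

```bash
python3 plan.py; python3 favg.py
```

```text
clock 25.90 tcp [0.5098 0.1075 0.1757] tipz 0.0097 jaw -79.29 tilt 0.50 F [-9.79 -0.68  1.33] open 0.680 boardxy [0.0006 0.0555]
F board x 1.14 y 9.75 z 1.33
26.2 Fb [0.03 8.64 1.36] [0.35 0.38 0.39] Mb [ 1.813 -0.085 -0.061] [0.023 0.027 0.018]
```

Steady at about 8.7–9 N. I'll hold that a little, then look.

Call:
{"op": "arm_command", "data": {
  "deltas": [
    {"dx": -0.0001,"dy": 0,"dz": 0,"wx": 0,"wy": 0,"wz": 0},
    {"dx": -0.0002,"dy": 0,"dz": 0,"wx": 0,"wy": 0,"wz": 0},
    {"dx": -0.0002,"dy": 0,"dz": 0,"wx": 0,"wy": 0,"wz": 0},
    {"dx": -0.0002,"dy": 0,"dz": 0,"wx": 0,"wy": 0,"wz": 0},
    {"dx": -0.0002,"dy": 0,"dz": 0,"wx": 0,"wy": 0,"wz": 0}
  ]
}}

```text
clock: 26.7
tool_pos: [0.5099, 0.1075, 0.1757]
eef_rot: [0.069, -0.704, 0.704, -0.063]
contact_force: [-9.0, -1.1, 1.1]
opening: 0.682
```

```bash
python3 favg.py; python3 look.py 14
```

```text
27.0 Fb [0.35 9.09 1.48] [0.58 0.51 0.66] Mb [ 1.857 -0.102 -0.044] [0.032 0.027 0.012]
```

View pics/w14.png

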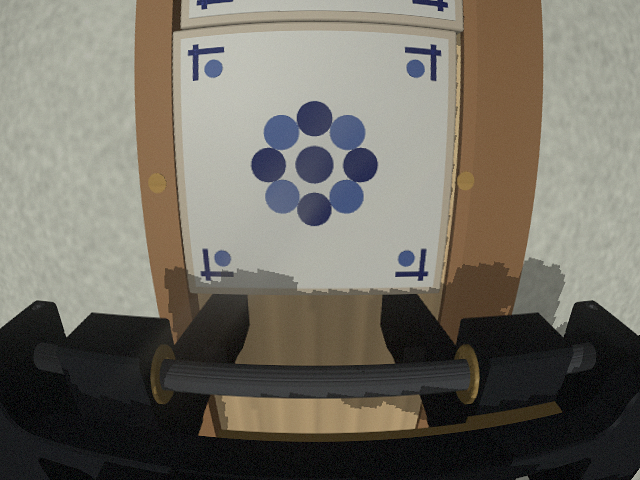

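Call:
{"op": "arm_command", "data": {
  "deltas": [
    {"dx": 0.003,"dy": 0,"dz": 0,"wx": 0,"wy": 0,"wz": 0},
    {"dx": 0.01,"dy": 0,"dz": 0,"wx": 0,"wy": 0,"wz": 0},
    {"dx": 0.03,"dy": 0,"dz": 0,"wx": 0,"wy": 0,"wz": 0},
    {"dx": 0.035,"dy": -0.03,"dz": 0,"wx": 0,"wy": 0,"wz": 0},
    {"dx": 0.035,"dy": -0.08,"dz": 0,"wx": 0,"wy": 0,"wz": 0}
  ]
}}

```text
clock: 27.6
tool_pos: [0.478, 0.1016, 0.2555]
eef_rot: [0.067, -0.704, 0.704, -0.065]
contact_force: [1.8, 0.5, 0.4]
opening: 0.677
```

Call:
{"op": "arm_command", "data": {
  "deltas": [
    {"dx": 0.01,"dy": -0.05,"dz": 0,"wx": 0,"wy": 0,"wz": 0},
    {"dx": 0.01,"dy": -0.1,"dz": 0,"wx": 0,"wy": 0,"wz": 0},
    {"dx": 0.01,"dy": -0.15,"dz": 0,"wx": 0,"wy": 0,"wz": 0},
    {"dx": 0.01,"dy": -0.15,"dz": 0,"wx": 0,"wy": 0,"wz": 0},
    {"dx": 0.01,"dy": -0.15,"dz": 0,"wx": 0,"wy": 0,"wz": 0}
  ]
}}

```text
clock: 28.1
tool_pos: [0.4695, 0.1, 0.408]
eef_rot: [-0.064, 0.704, -0.704, 0.068]
contact_force: [-0.2, 0.6, -0.5]
opening: 0.681
```

```bash
python3 plan.py; python3 look.py 15
```

```text
clock 28.10 tcp [0.4695 0.1    0.408 ] tipz 0.2420 jaw -79.29 tilt 0.36 F [-0.24  0.61 -0.51] open 0.681 boardxy [0.0007 0.0965]
F board x 0.64 y 0.13 z -0.51
```

View pics/w15.png

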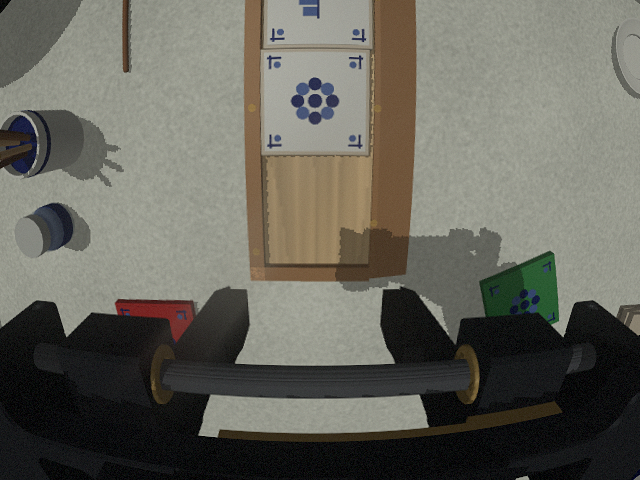

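View pics/side15.png

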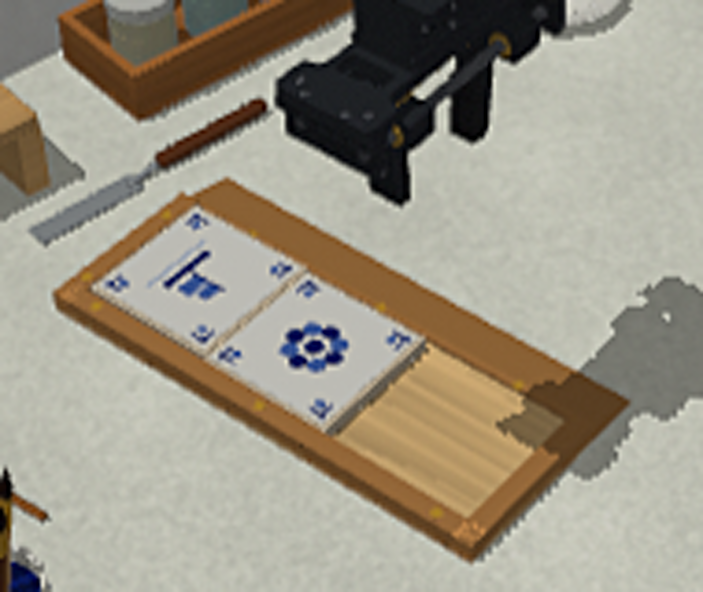

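Call:
{"op": "arm_command", "data": {
  "deltas": [
    {"dx": -0.045,"dy": 0,"dz": 0,"wx": 0,"wy": 0,"wz": 0},
    {"dx": -0.09,"dy": 0,"dz": 0,"wx": 0,"wy": 0,"wz": 0},
    {"dx": -0.11,"dy": 0,"dz": 0,"wx": 0,"wy": 0,"wz": 0},
    {"dx": -0.11,"dy": 0,"dz": 0,"wx": 0,"wy": 0,"wz": 0},
    {"dx": -0.11,"dy": 0,"dz": 0,"wx": 0,"wy": 0,"wz": 0}
  ]
}}

```text
clock: 28.7
tool_pos: [0.576, 0.12, 0.4042]
eef_rot: [0.067, -0.704, 0.704, -0.064]
contact_force: [-0.7, -0.5, -0.7]
opening: 0.674
```

```bash
python3 plan.py; python3 look.py 16; python3 - <<'E'
import cv2
a=cv2.imread('pics/w16.png'); cv2.imwrite('pics/w16c.png',cv2.resize(a[0:290,200:440],None,fx=2,fy=2,interpolation=cv2.INTER_CUBIC))
E
```

```text
clock 28.70 tcp [0.576  0.12   0.4042] tipz 0.2382 jaw -79.31 tilt 0.27 F [-0.7  -0.45 -0.7 ] open 0.674 boardxy [ 0.0006 -0.0118]
F board x -0.31 y 0.77 z -0.70
```

View pics/w16c.png

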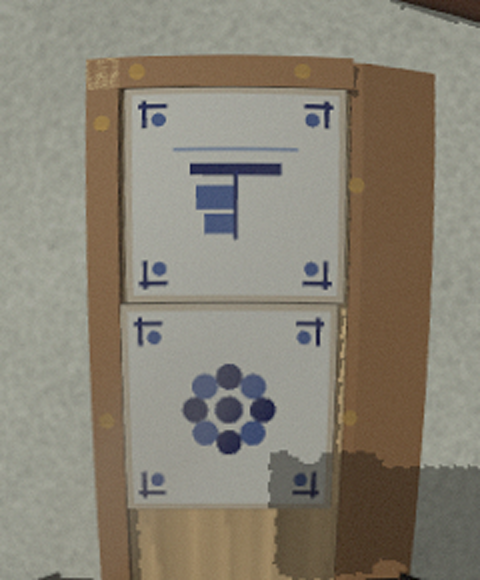

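```bash
python3 - <<'E'
from wt import *
c=pickle.load(open('w16.pkl','rb'))
S=lambda x,y:(200+(x+.5)/2-.5,(y+.5)/2-.5)
# order (+x,+y),(+x,-y),(-x,-y),(-x,+y)
print('flower',tile(c,[S(130,507),S(121,305),S(338,305),S(334,507)],.018)[1:])
print('ship',tile(c,[S(122,302),S(124,89),S(347,89),S(344,302)],.018)[1:])
for n,u in (('side strip edge',S(122,88)),('',S(350,88)),('back strip edge',S(119,200)),('',S(121,300)),('',S(129,505))): print(n,(w2b(onplane(c,u,.018,True))*1e3).round(1))
E
```

```text
flower (array([[-1.3,  0. ],
       [ 0.5,  0.1],
       [ 1.3, -0.5],
       [-0.6,  0.3]]), array([-0.00021884, -0.00737899]), np.float64(0.33000688801744765))
ship (array([[ 0. , -1.2],
       [ 0.8,  0.4],
       [ 0. ,  0.4],
       [-0.9,  0.3]]), array([-0.0019504 , -0.11553244]), np.float64(-0.2916452810911868))
side strip edge [  52.5 -169.5]
 [ -58.1 -169.8]
back strip edge [  54.1 -112.8]
 [ 54. -63.]
 [53.7 44.6]
```

```bash
python3 -c "
from plant import r
print(r.finish_job())"
```

```text
the job is handed in; nothing more can be done
None
```

The flower tile is in the bed against the back strip, and the row is pressed up tight to the side strip. I handed the job in at about 29 s of the 72 s allowed.

**What I did:** I used two spread fingertips, touching only the raw edges. They squared the tile to the board and pushed it up the bevel and over the lip. They then pressed it home, averaging about 9.1 N. From the +y side I pushed it against the ship tile and pressed the row, again averaging about 9.1 N. The highest single reading was 9.75 N, under the 12 N chipping limit.

**Last checks, from the wrist picture after retreating:**

| Check | Reading |
|---|---|
| Flower tile front edge vs. back strip face | 53.8 mm vs. 53.7–54.1 mm |
| Spacing between tile centres | 108.15 mm (closed row is 108) |
| Ship tile edge vs. side strip face | -169.5 mm vs. about -169.6 mm |
| Rotation of the tiles (flower, ship) | +0.33° and -0.29° |

The rotations are within what I can measure from one picture.

**What disagreed:**
- **Board pose:** my first camera estimate was about 2 mm out from the wrist views, so I used contact forces for the final positions.
- **Moment reading:** during the first press the wrist moment did not match the force reading about the tool origin. The joint torque agreed with the force, so I went by that.
- **Ship tile:** it still sits about 2 mm off the back strip, roughly as it started; I took that as not part of the job.

I saw no bystander moved in the pictures, but I did not measure each one again.

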